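# Strip the clip-on nozzle tips from a bar in the vise

## Robot

A 7-joint arm with a two-finger parallel gripper is mounted at the origin on a cart in front of the work surface, level with it; the furniture and walls round the work are solid. World frame = base frame: x ahead of the robot, y to its left, z up, the work surface at z = 0. Lengths are in m, angles in rad, forces in N, time in s.
With the tool pointing down it reaches from about 0.425 to 0.8 m from the base axis. Payload 8.3 kg.
Tool frame: the origin (TCP) lies on the centre line of the jaws, within the pads' length; the fingertips stand robot.tip_reach ahead of it and the grasp point (between the pads) lies 3 mm ahead of it (robot.tip_reach is the distance from the TCP to the fingertips, in m); z points along the fingers, y is the direction in which the jaws open and shut (so a half turn about z gives the same grasp; the last joint's range is limited). The gripper opens to 85 mm and grips with 20 to 120 N. Pads are 22 mm wide; open, the fingers measure 114 mm over their backs; the gripper's body (76 mm by 85 mm) begins 54 mm behind the grasp point. The pads swing forward as they close: fully open they stand 13 mm farther back than shut.
Start: joints at [-1.167, 0.383, 0.016, 1.37, -0.006, 1.388, -0.046], TCP at [0.281, 0.558, 0.253] pointing down, gripper open.
Joint ranges: [-2.95, 2.95], [-0.25, 2.06], [-1.52, 1.56], [0.18, 2.33], [-1.44, 4.58], [0.02, 2.06], [-3.01, 3.01]. Speed limits (rad/s): [2.39, 2.39, 3.01, 3.01, 3.14, 3.14, 3.14].

## Interface

Orientations are given as a 3x3 rotation matrix whose columns are the frame's x, y, z axes.
In Python, from workcell import robot gives the robot as it stands.
- The arm moves only by the tool servo_tool, never from a script. Its argument "plan" is a list of rows, each an object of numbers: "tx", "ty", "tz": the shift along the tool's x, y, z in m; "roll": the turn about the tool's z in degrees; "hand": the closure in counts, from 0 (fully open) to 255 (shut). In form: [{"tx": .., "ty": .., "tz": .., "roll": .., "hand": ..}, ...]. A call has 1 to 8 rows; each row shifts and turns the commanded pose from where the row before left it, along the tool's axes as they then stand; what a row does not reach is not made up. A row lasts 1/8 s, in which the tool goes at most 62.5 mm and 10.7 degrees, less where a joint would pass 70% of its speed; a pose out of reach is approached as far as the arm can. A call is refused whole if a number of a shift passes 0.0625 or a number of a turn 10.7, either way. A call with a gripper value outside its range is refused whole. The fingers move at their own pace and stop on an object; "force" is the grip in N (left out, the last holds). Time passes only in rows, so rows that do not move let the fingers close. It gives the time, the measured TCP pose, the force and the opening at its end, in the units of the state.
- robot.sense(): the state, without advancing time (a new reading comes with each control period).
- robot.grab_frame(name): name is "scene" or "top" or "wrist"; returns the picture (480x640x3 uint8, red, green, blue); there is no depth.
- robot.get_calibration(name): a dict with "fx", "fy", "cx", "cy" (pixels), "pose" (4x4, takes a point from camera to world coordinates). Camera axes: x right, y down, z forward; pixel columns grow to the right and rows downward; lengths in m; the calibration is good to about 2 mm. A picture is of the moment at which its call begins: read the wrist's pose just before it. get_calibration takes no time and is no camera call; for the wrist camera it gives the pose at the moment of the call.
- robot.finish_job(): hands the job in, once; it reports no verdict.
Trained networks look in the newest picture that a camera, given by its name, has taken for a name from the list of things; names that differ only in an ending like _2 or _b are one class to them, and where a whole thing is asked for, a point or a joint stands for the part that bears it (a point fixed in the world has none). Each returns a list of dicts, best first, with "conf" (0 to 1); they miss things now and then, are a little off and sometimes report something else, mostly with a low value. They report only what shows in the picture. A call takes as long as a camera call. They do not tell look-alikes from the thing itself.
- robot.boxes_of(camera, label): "extent" ([centre column, centre row, width, height] in pixels, round what is visible of it).
The state is a dict: "time_s": time; "joints": joint angles; "joint_vel": joint speeds; "effort": joint torques, N m; "tool_pos": TCP position; "orientation": TCP orientation; "ft_force": force on the tool from outside, world axes, zero at the start; "torque": the same for the moment, N m; "finger_gap": opening from 0.0 (shut) to 1.0 (fully open).
Only numpy, scipy, OpenCV 4.12 (cv2) and the standard library are available. Lean on these libraries where they do the work, as an engineer would, in place of code of your own. Each camera call takes 0.05 s, during which the arm holds its last target.

## Task

The nozzle bar in the long wooden box has to be stripped for cleaning: stand it in the middle of the vise and crank the vise tight on it while all its tips are still on, then, leaving it clamped, squeeze each tip's release button and pull the tip up off its socket, and put all the tips in the square wooden box on the other cart. When every tip is in the box, crank the vise fully open again and stand the bare bar back upright in the long box. Leave the other things on the bench where they are.

Things in the scene. Friction and masses are not known exactly. Their poses are not given: they have to be found in the camera images.
- bar: Nozzle bar in the long wooden box: aluminium rail 214 mm long (own y), 36 mm thick (own x), 36 mm high, 0.4 to 0.65 kg, with four clip sockets on top at own y = -88, -46, +46, +88 mm. Origin: centre of the rail's underside, z up. The sockets are grey collars from 36 to 52 mm over the origin, each with a catch lip on its -x side.
- bar_grip (a point): Grip height on the bar's black upright middle post, 105 mm over the bar's origin, axes as the bar's. The post is 16 mm (x) by 24 mm (y), its top at 118 mm; grip it across x. Tips beside it reach 122 mm.
- tip_1: Nozzle tip in the socket at bar y = -88 mm (may be absent), axes as the bar's: black block, x -12 to +14, y +-15, z 17 to 72 mm, brass spout up to z = 86; stem 22 x 26 mm below, with 1 mm of play in the socket. 0.05 kg. Origin: centre of the stem's underside, on the rail's top (36 mm over the bar's origin), z up.
- tip_2: Nozzle tip in the socket at bar y = -46 mm (may be absent), axes as the bar's: black block, x -12 to +14, y +-15, z 17 to 72 mm, brass spout up to z = 86; stem 22 x 26 mm below, with 1 mm of play in the socket. 0.05 kg. Origin: centre of the stem's underside, on the rail's top (36 mm over the bar's origin), z up.
- tip_3: Nozzle tip in the socket at bar y = +46 mm (may be absent), axes as the bar's: black block, x -12 to +14, y +-15, z 17 to 72 mm, brass spout up to z = 86; stem 22 x 26 mm below, with 1 mm of play in the socket. 0.05 kg. Origin: centre of the stem's underside, on the rail's top (36 mm over the bar's origin), z up.
- tip_4: Nozzle tip in the socket at bar y = +88 mm (may be absent), axes as the bar's: black block, x -12 to +14, y +-15, z 17 to 72 mm, brass spout up to z = 86; stem 22 x 26 mm below, with 1 mm of play in the socket. 0.05 kg. Origin: centre of the stem's underside, on the rail's top (36 mm over the bar's origin), z up.
- tip_1_button (a joint): tip_1's grey release button, 18 mm wide (y), z 42 to 66 mm, out to x = -22 mm on the tip's -x face. 0 out, 0.008 m fully in (3 N to start, 8.5 N). Out, its catch locks the tip; more than 6 mm in, the tip lifts freely, clear after 17 mm. Squeeze across x at z = 54 mm with 20 N or more, one finger on the button, one on the tip's back, and keep it so while pulling up.
- tip_2_button (a joint): tip_2's grey release button, 18 mm wide (y), z 42 to 66 mm, out to x = -22 mm on the tip's -x face. 0 out, 0.008 m fully in (3 N to start, 8.5 N). Out, its catch locks the tip; more than 6 mm in, the tip lifts freely, clear after 17 mm. Squeeze across x at z = 54 mm with 20 N or more, one finger on the button, one on the tip's back, and keep it so while pulling up.
- tip_3_button (a joint): tip_3's grey release button, 18 mm wide (y), z 42 to 66 mm, out to x = -22 mm on the tip's -x face. 0 out, 0.008 m fully in (3 N to start, 8.5 N). Out, its catch locks the tip; more than 6 mm in, the tip lifts freely, clear after 17 mm. Squeeze across x at z = 54 mm with 20 N or more, one finger on the button, one on the tip's back, and keep it so while pulling up.
- tip_4_button (a joint): tip_4's grey release button, 18 mm wide (y), z 42 to 66 mm, out to x = -22 mm on the tip's -x face. 0 out, 0.008 m fully in (3 N to start, 8.5 N). Out, its catch locks the tip; more than 6 mm in, the tip lifts freely, clear after 17 mm. Squeeze across x at z = 54 mm with 20 N or more, one finger on the button, one on the tip's back, and keep it so while pulling up.
- vise: Low grey bench vise, fixed. Origin: on the bench under the jaw space, z up. Bed 14 mm thick, x -170 to +85, y +-75 mm. Fixed jaw's face at x = +20 mm; the sliding jaw's face is at x = -45 mm when open and moves to +x. Jaws are 130 and 120 mm long (y), tops 48 mm over the bench. The bar goes lengthwise (y) between them, either way round.
- vise_seat (a point): Point on top of the bed (14 mm over the bench) where the bar's origin lies when clamped; axes as the vise's. Set the bar down at x = -15 mm from here to drop clear of both jaws; the sliding jaw then pushes it to the fixed one.
- vise_jaw: The sliding jaw; its origin lies on the vise's origin when fully open and moves along the vise's +x as it closes.
- vise_crank (a joint): Crank on the vise: horizontal arm on a vertical axis at vise x = -135 mm, y = 0. At 0 (open) the arm points to vise -x; grows clockwise seen from above, to 5.7 rad at most. The jaw moves 8 mm a radian, so it meets a bar on the fixed jaw near 3.6 rad. It stays where left: friction 0.25 N m (4.5 N at the knob), which also holds the clamping.
- knob_grip (a point): Middle of the crank's upright black knob (22 mm across, 44 mm high), 55 mm from the crank's axis, 84 mm over the bench. The knob spins on its pin, so lead it round in a circle without turning the gripper. To clamp, push on until it resists with 5 to 10 N more than while turning.
- long_box: Long shallow wooden parts box, fixed, 120 mm (own x) by 400 mm (own y), walls 50 mm high and 6 mm thick, floor 6 mm. Origin: centre of its underside. The bar stands in it lengthwise.
- tip_box: Square wooden box, loose, on the other cart: 200 by 200 mm, walls 80 mm high and 6 mm thick, floor 6 mm, 0.9 kg. Origin: centre of its underside. Empty at the start.
- spare_block: Bystander: wooden block on the bench, 40x60x20 mm.
- blue_tape: Bystander: flat roll of tape, 84 mm across, 19 mm high.
- pliers: Bystander: pliers lying flat, 60x146x15 mm.
There are look-alikes about, which are no part of the job. What is shaped like the tip_4 but pink is not meant.

How it is judged:
On the way, in this order (a step that is already met when the one before it is completed fails the run):
1. the bar stands in the vise, all its tips on, and the jaw is cranked tight on it (contact force between vise_jaw and bar above 4 N and angle between bar's own z axis and vertical below 0.1 rad and y of bar in the frame of vise_seat between -0.03 and 0.03 m and x of bar in the frame of vise_seat between -0.01 and 0.01 m and z of bar in the frame of vise_seat between -0.006 and 0.006 m and z of each of tip_1, tip_2, tip_3, tip_4 in the frame of bar below 0.042 m and horizontal distance between each of tip_1, tip_2, tip_3, tip_4 and bar below 0.095 m), for 0.3 s.
2. every tip is off and in the square box, the bar still clamped (contact force between vise_jaw and bar above 4 N and angle between bar's own z axis and vertical below 0.1 rad and y of bar in the frame of vise_seat between -0.03 and 0.03 m and x of bar in the frame of vise_seat between -0.01 and 0.01 m and z of bar in the frame of vise_seat between -0.006 and 0.006 m and x of tip_1 in the frame of tip_box between -0.09 and 0.09 m and y of tip_1 in the frame of tip_box between -0.09 and 0.09 m and z of tip_1 in the frame of tip_box between -0.005 and 0.07 m and linear speed of each of tip_1, tip_2, tip_3, tip_4 below 0.05 m/s and x of tip_2 in the frame of tip_box between -0.09 and 0.09 m and y of tip_2 in the frame of tip_box between -0.09 and 0.09 m and z of tip_2 in the frame of tip_box between -0.005 and 0.07 m and x of tip_3 in the frame of tip_box between -0.09 and 0.09 m and y of tip_3 in the frame of tip_box between -0.09 and 0.09 m and z of tip_3 in the frame of tip_box between -0.005 and 0.07 m and x of tip_4 in the frame of tip_box between -0.09 and 0.09 m and y of tip_4 in the frame of tip_box between -0.09 and 0.09 m and z of tip_4 in the frame of tip_box between -0.005 and 0.07 m), for 0.2 s.
At the end, for the whole second after the job is handed in: All tips lie at rest in the square box; the bare bar stands at rest on the long box's floor, upright within 0.1 rad; the crank is within 0.9 rad of fully open. Before that the bar was clamped (over 4 N, within 30 mm of the jaws' middle) with all tips on, until the last tip was boxed (x of tip_1 in the frame of tip_box between -0.09 and 0.09 m and y of tip_1 in the frame of tip_box between -0.09 and 0.09 m and z of tip_1 in the frame of tip_box between -0.005 and 0.07 m and linear speed of each of tip_1, tip_2, tip_3, tip_4 below 0.05 m/s and x of tip_2 in the frame of tip_box between -0.09 and 0.09 m and y of tip_2 in the frame of tip_box between -0.09 and 0.09 m and z of tip_2 in the frame of tip_box between -0.005 and 0.07 m and x of tip_3 in the frame of tip_box between -0.09 and 0.09 m and y of tip_3 in the frame of tip_box between -0.09 and 0.09 m and z of tip_3 in the frame of tip_box between -0.005 and 0.07 m and x of tip_4 in the frame of tip_box between -0.09 and 0.09 m and y of tip_4 in the frame of tip_box between -0.09 and 0.09 m and z of tip_4 in the frame of tip_box between -0.005 and 0.07 m and x of bar in the frame of long_box between -0.05 and 0.05 m and y of bar in the frame of long_box between -0.19 and 0.19 m and z of bar in the frame of long_box below 0.014 m and angle between bar's own z axis and vertical below 0.1 rad and linear speed of bar below 0.03 m/s and value of joint vise_crank below 0.9 rad); the robot touches nothing.
It fails at once if a bystander on the bench is pushed more than 40 mm (distance of any of spare_block, blue_tape, pliers from where it was at the start of the episode above 0.04 m).
Of tip_1, tip_2, tip_3, tip_4 only 2 to 4 are there at a start; the rules pass over those that are not, and their reading is None.
At some moment in a run one of tip_box may be knocked a few centimetres aside while the robot is not near it.
It also fails if it takes over 210 s, if anything falls off the work surface, if the arm or the gripper's body presses on something with over 40 N, if the wrist force passes 120 N, or if a joint passes its speed limit or range.

## Working session

There is one attempt and no reset: what is moved stays moved. The work goes in short steps, Python scripts to look and compute and a tool call to move; the robot and the scene stay as the last step left them, time stands still between calls to the robot, and variables do not carry over. Pictures are saved under pics/ and viewed, and the job is handed in when it is done.

Besides the shell and the picture viewer there is one more tool, called after "Request:" by a JSON object that holds its "fn" and its "kwargs". servo_tool: Moves the arm, as the interface text tells. Its arguments: {"type":"object","properties":{"plan":{"type":"array"},"force":{"type":"number"}},"required":["plan"]}

```bash
mkdir -p pics; ls; python3 - <<'E'
from workcell import robot
import cv2, numpy as np
np.set_printoptions(precision=4,suppress=True)
print(robot.sense()); print(robot.tip_reach)
for n in ("scene","top","wrist"):
    im=robot.grab_frame(n); cv2.imwrite(f"pics/{n}0.png",im[:,:,::-1])
    c=robot.get_calibration(n); print(n,c)
E
```

```text
pics
{'time_s': 0.0, 'joints': array([-1.1669,  0.3843,  0.0164,  1.3712, -0.0063,  1.3882, -0.0465]), 'joint_vel': array([-0.0005, -0.0023,  0.0004,  0.0003, -0.0012, -0.0003, -0.001 ]), 'effort': array([ -0.0008, -62.7583,   0.8437, -37.1831,   0.0165,   0.0137,
        -0.    ]), 'tool_pos': array([0.281 , 0.5577, 0.2523]), 'orientation': array([[-0.893 ,  0.45  , -0.0009],
       [ 0.45  ,  0.893 , -0.0018],
       [ 0.    , -0.002 , -1.    ]]), 'ft_force': array([ 0.1678,  0.0495, -0.0022]), 'torque': array([-0.0083, -0.0083,  0.0349]), 'finger_gap': 0.9969597346819532}
0.022
scene {'fx': 434.86832460850206, 'fy': 434.86832460850206, 'cx': 317.7069853259795, 'cy': 241.4927912450918, 'pose': array([[ 0.9038, -0.2933,  0.3116,  0.1546],
       [-0.4275, -0.6515,  0.6267, -1.0328],
       [ 0.0192, -0.6996, -0.7143,  1.0786],
       [ 0.    ,  0.    ,  0.    ,  1.    ]])}
top {'fx': 549.0575467519004, 'fy': 549.0575467519004, 'cx': 326.2104881468475, 'cy': 240.36983910472355, 'pose': array([[ 0.0196, -0.9862,  0.1646,  0.2787],
       [-0.9998, -0.0196,  0.0016, -0.1712],
       [ 0.0016, -0.1646, -0.9864,  1.9859],
       [ 0.    ,  0.    ,  0.    ,  1.    ]])}
wrist {'fx': 342.16000578682286, 'fy': 342.16000578682286, 'cx': 319.9392916551667, 'cy': 238.8120631440208, 'pose': array([[ 0.4505,  0.8444,  0.2897,  0.2065],
       [ 0.8928, -0.4252, -0.1489,  0.5952],
       [-0.0025,  0.3257, -0.9455,  0.3738],
       [ 0.    ,  0.    ,  0.    ,  1.    ]])}
```

View pics/scene0.png

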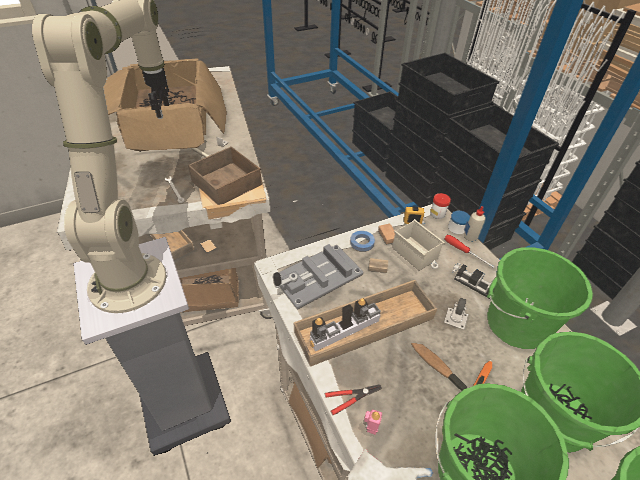

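View pics/top0.png

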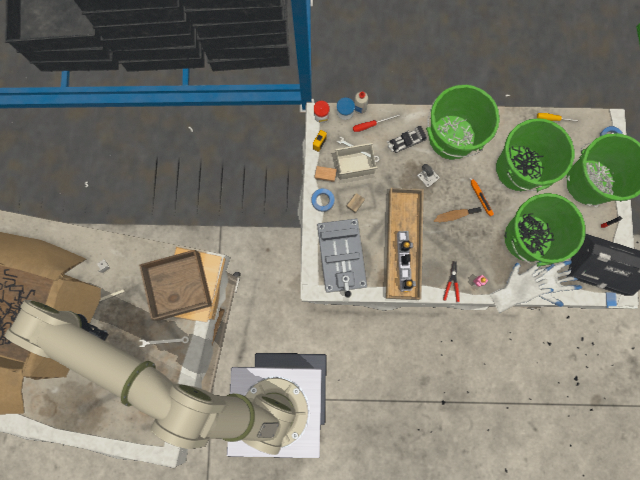

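View pics/wrist0.png

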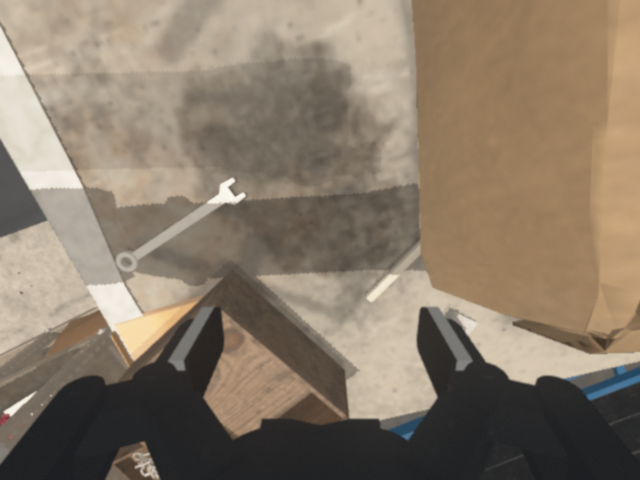

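```bash
cat > h.py <<'E'
from workcell import robot
import cv2, numpy as np
np.set_printoptions(precision=4,suppress=True)
def ray(cal,u,v,z):
    P=cal["pose"]; d=P[:3,:3]@np.array([(u-cal["cx"])/cal["fx"],(v-cal["cy"])/cal["fy"],1]); o=P[:3,3]
    return o+d*(z-o[2])/d[2]
def proj(cal,p):
    P=cal["pose"]; q=P[:3,:3].T@(np.asarray(p,float)-P[:3,3]); return np.array([cal["fx"]*q[0]/q[2]+cal["cx"],cal["fy"]*q[1]/q[2]+cal["cy"]])
def crop(im,x0,y0,x1,y1,s,name):
    c=cv2.resize(im[y0:y1,x0:x1],None,fx=s,fy=s,interpolation=cv2.INTER_CUBIC); cv2.imwrite(name,c[:,:,::-1])
E
python3 - <<'E'
from h import *
im=cv2.imread("pics/top0.png")[:,:,::-1]; crop(im,300,180,440,305,5,"pics/topz.png")
im=cv2.imread("pics/scene0.png")[:,:,::-1]; crop(im,250,200,450,360,4,"pics/scz.png")
for n in ("top","scene"):
    robot.grab_frame(n)
    for l in ("bar","tip_1","vise","vise_crank","knob_grip","bar_grip","long_box","tip_box","vise_jaw","spare_block","blue_tape","pliers"):
        print(n,l,[(np.round(b["extent"],1).tolist(),round(b["conf"],2)) for b in robot.boxes_of(n,l)[:4]])
E
```

```text
top bar [([406.1, 260.1, 14.5, 57.9], 0.78)]
top tip_1 [([404.2, 246.1, 9.5, 11.9], 0.63), ([482.3, 281.1, 11.2, 11.1], 0.62), ([323.3, 199.6, 24.6, 22.2], 0.52), ([407.6, 285.4, 17.1, 12.6], 0.41)]
top vise [([342.4, 259.7, 52.1, 80.6], 0.68), ([342.1, 261.2, 29.6, 21.9], 0.26)]
top vise_crank [([348.0, 285.0, 8.7, 20.3], 0.63)]
top knob_grip [([321.6, 200.0, 23.1, 20.8], 0.19)]
top bar_grip [([405.0, 261.9, 18.3, 60.1], 0.69)]
top long_box [([404.1, 245.1, 33.6, 112.6], 0.7)]
top tip_box [([177.7, 286.6, 75.3, 72.9], 0.94)]
top vise_jaw [([342.0, 260.9, 31.7, 15.7], 0.62), ([453.8, 281.5, 18.8, 39.4], 0.36)]
top spare_block [([355.3, 203.4, 21.0, 21.1], 0.74)]
top blue_tape [([323.2, 202.1, 22.0, 20.2], 0.72)]
top pliers [([340.4, 258.8, 33.1, 16.4], 0.5), ([452.8, 281.6, 16.0, 41.1], 0.47)]
scene bar [([346.1, 324.9, 70.8, 49.9], 0.85)]
scene tip_1 [([372.2, 422.2, 18.6, 24.4], 0.71), ([361.8, 307.8, 10.1, 20.4], 0.69), ([320.8, 329.0, 9.1, 21.2], 0.52)]
scene vise [([315.8, 276.5, 92.6, 64.7], 0.89)]
scene vise_crank [([282.9, 281.1, 25.5, 17.3], 0.78), ([360.6, 309.9, 10.6, 23.1], 0.64)]
scene knob_grip [([272.9, 281.0, 7.3, 14.8], 0.58)]
scene bar_grip [([345.1, 326.9, 66.0, 47.3], 0.94), ([319.2, 274.7, 89.2, 58.2], 0.42)]
scene long_box [([363.8, 322.9, 144.0, 88.9], 0.62), ([222.8, 176.6, 73.7, 59.3], 0.29)]
scene tip_box [([224.2, 177.8, 72.5, 59.6], 0.95)]
scene vise_jaw [([313.0, 269.8, 27.7, 29.1], 0.62), ([365.9, 324.5, 143.1, 88.7], 0.57), ([317.5, 330.0, 11.2, 22.3], 0.3)]
scene spare_block [([378.4, 265.0, 19.8, 9.2], 0.61)]
scene blue_tape [([362.0, 242.3, 25.2, 13.4], 0.65), ([276.1, 280.1, 6.5, 14.7], 0.31), ([318.4, 274.6, 88.6, 62.5], 0.27)]
scene pliers [([351.4, 399.1, 54.0, 23.1], 0.94)]
```

View pics/topz.png

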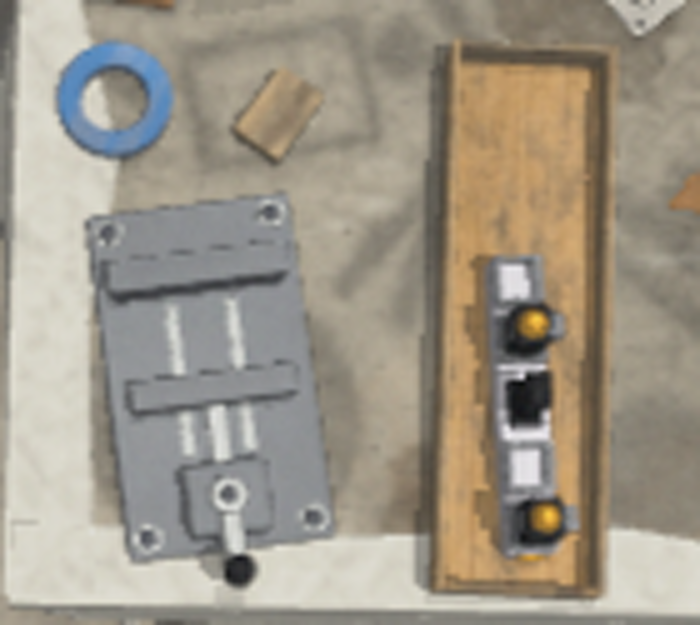

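View pics/scz.png

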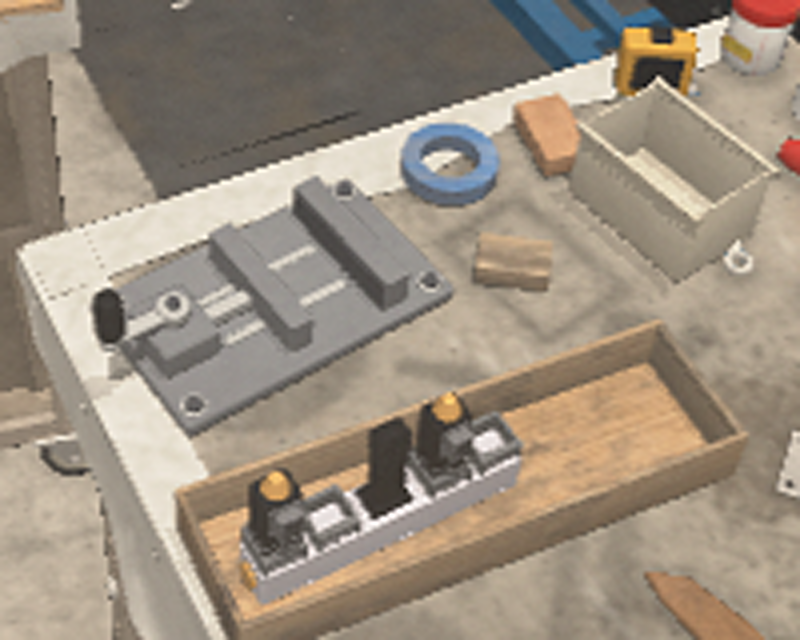

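```bash
python3 - <<'E'
from h import *
c=robot.get_calibration("top")
f=lambda x,y,z: ray(c,300+x/5,180+y/5,z)
for n,x,y,z in [("bedNL",87,218,.014),("bedNR",287,195,.014),("bedSR",333,535,.014),("bedSL",135,562,.014),("knob",240,568,.106),("axis",228,493,.07),("fixjaw L",110,290,.048),("fixjaw R",285,268,.048),
 ("post",528,397,.124),("tipfar",534,325,.128),("tipnear",545,517,.128),("bar N L",488,260,.042),("bar N R",543,257,.042),("bar SL",505,553,.042),("bar SR",557,550,.042),
 ("LB NL",452,45,.05),("LB NR",617,47,.05),("LB SL",433,590,.05),("LB SR",604,595,.05)]:
    print(n,f(x,y,z))
for u,v in [(140,264),(200,251),(212,304),(154,319)]: print(ray(c,u,v,.08))
E
```

```text
bedNL [ 0.6693 -0.1345  0.014 ]
bedNR [ 0.6894 -0.2807  0.014 ]
bedSR [ 0.4409 -0.3163  0.014 ]
bedSL [ 0.4187 -0.1745  0.014 ]
knob [ 0.4095 -0.2461  0.106 ]
axis [ 0.4642 -0.2385  0.07  ]
fixjaw L [ 0.6103 -0.1527  0.048 ]
fixjaw R [ 0.6288 -0.2779  0.048 ]
post [ 0.5288 -0.4408  0.124 ]
tipfar [ 0.5781 -0.4445  0.128 ]
tipnear [ 0.4465 -0.4514  0.128 ]
bar N L [ 0.6387 -0.4243  0.042 ]
bar N R [ 0.6417 -0.4639  0.042 ]
bar SL [ 0.4283 -0.4359  0.042 ]
bar SR [ 0.4311 -0.4727  0.042 ]
LB NL [ 0.7955 -0.3974  0.05  ]
LB NR [ 0.7964 -0.5172  0.05  ]
LB SL [ 0.4007 -0.3842  0.05  ]
LB SR [ 0.3996 -0.5043  0.05  ]
[0.5001 0.4805 0.08  ]
[0.5501 0.2737 0.08  ]
[0.3663 0.2217 0.08  ]
[0.3111 0.4181 0.08  ]
```

```bash
cat >> h.py <<'E'
def plan(wps, vmax=0.06, wmax=10.0, start=None):
    """wps: list of (x,y,z,yawdeg of tool y). prints rows in tool axes"""
    s=robot.sense(); p=np.array(s["tool_pos"]); R=np.array(s["orientation"])
    yaw=np.degrees(np.arctan2(R[1,1],R[0,1])); out=[]
    for (x,y,z,w) in wps:
        t=np.array([x,y,z]); dw=(w-yaw); 
        n=max(1,int(np.ceil(max(np.linalg.norm(t-p)/vmax,abs(dw)/wmax)-1e-6)))
        for i in range(n):
            a=np.radians(yaw); ty=np.array([np.cos(a),np.sin(a),0]); tz=np.array([0,0,-1.]); tx=np.cross(ty,tz)
            d=(t-p)/(n-i)
            r=[round(float(d@tx),4),round(float(d@ty),4),round(float(d@tz),4),round(-dw/n,2)]
            out.append(r); p=p+r[0]*tx+r[1]*ty+r[2]*tz; yaw-=r[3]
    for i,r in enumerate(out): print(i,r)
E
python3 - <<'E'
from h import *
plan([(0.50,0.12,0.28,0),(0.50,-0.44,0.28,-87.2)])
E
```

```text
0 [-0.0436, -0.0325, -0.003, np.float64(7.03)]
1 [-0.0473, -0.027, -0.003, np.float64(7.03)]
2 [-0.0502, -0.021, -0.003, np.float64(7.03)]
3 [-0.0524, -0.0147, -0.003, np.float64(7.03)]
4 [-0.0538, -0.0081, -0.0029, np.float64(7.03)]
5 [-0.0544, -0.0015, -0.003, np.float64(7.03)]
6 [-0.0542, 0.0052, -0.0029, np.float64(7.03)]
7 [-0.0531, 0.0118, -0.003, np.float64(7.03)]
8 [-0.0512, 0.0182, -0.0029, np.float64(7.03)]
9 [-0.056, 0.0, -0.0, np.float64(8.72)]
10 [-0.0554, 0.0085, -0.0, np.float64(8.72)]
11 [-0.0534, 0.0168, -0.0, np.float64(8.72)]
12 [-0.0503, 0.0247, -0.0, np.float64(8.72)]
13 [-0.0459, 0.032, -0.0, np.float64(8.72)]
14 [-0.0405, 0.0386, -0.0, np.float64(8.72)]
15 [-0.0342, 0.0443, -0.0, np.float64(8.72)]
16 [-0.0271, 0.049, -0.0, np.float64(8.72)]
17 [-0.0194, 0.0526, -0.0, np.float64(8.72)]
18 [-0.0112, 0.0549, -0.0, np.float64(8.72)]
```

Request:
{"fn": "servo_tool", "kwargs": {"plan": [{"tx": -0.0436, "ty": -0.0325, "tz": -0.003, "roll": 7}, {"tx": -0.047, "ty": -0.027, "tz": -0.003, "roll": 7}, {"tx": -0.05, "ty": -0.021, "tz": -0.003, "roll": 7}, {"tx": -0.052, "ty": -0.015, "tz": -0.003, "roll": 7}]}}

```text
invalid input
```

Request:
{"fn": "servo_tool", "kwargs": {"plan": [{"tx": -0.044, "ty": -0.032, "tz": -0.003, "roll": 7, "hand": 0}, {"tx": -0.047, "ty": -0.027, "tz": -0.003, "roll": 7, "hand": 0}, {"tx": -0.05, "ty": -0.021, "tz": -0.003, "roll": 7, "hand": 0}, {"tx": -0.052, "ty": -0.015, "tz": -0.003, "roll": 7, "hand": 0}]}}

```text
time_s: 1.95
tool_pos: [0.3789, 0.3624, 0.2656]
orientation: [[-0.574, 0.819, 0.0], [0.819, 0.574, 0.0], [0.0, 0.0, -1.0]]
ft_force: [1.2, -0.3, -0.1]
finger_gap: 1.0
```

Request:
{"fn": "servo_tool", "kwargs": {"plan": [{"tx": -0.054, "ty": -0.008, "tz": -0.003, "roll": 7, "hand": 0}, {"tx": -0.054, "ty": -0.002, "tz": -0.003, "roll": 7, "hand": 0}, {"tx": -0.054, "ty": 0.005, "tz": -0.003, "roll": 7, "hand": 0}, {"tx": -0.053, "ty": 0.012, "tz": -0.003, "roll": 7, "hand": 0}, {"tx": -0.051, "ty": 0.018, "tz": -0.003, "roll": 7, "hand": 0}, {"tx": -0.056, "ty": 0, "tz": 0, "roll": 8.7, "hand": 0}, {"tx": -0.055, "ty": 0.008, "tz": 0, "roll": 8.7, "hand": 0}, {"tx": -0.053, "ty": 0.017, "tz": 0, "roll": 8.7, "hand": 0}]}}

```text
time_s: 2.95
tool_pos: [0.5004, -0.0474, 0.2806]
orientation: [[0.44, 0.898, 0.001], [0.898, -0.44, 0.0], [0.001, 0.0, -1.0]]
ft_force: [0.8, 0.7, -0.4]
finger_gap: 1.003
```

```bash
python3 - <<'E'
from h import *
print(robot.sense()["joints"])
plan([(0.50,-0.44,0.28,-87.2)],vmax=.056,wmax=9)
E
```

```text
[-0.5225  0.1051  0.6064  1.6761 -0.0614  1.3787 -0.3629]
0 [-0.0441, 0.0216, 0.0001, np.float64(7.64)]
1 [-0.0408, 0.0272, 0.0001, np.float64(7.64)]
2 [-0.0369, 0.0324, 0.0001, np.float64(7.64)]
3 [-0.0322, 0.037, 0.0001, np.float64(7.64)]
4 [-0.027, 0.041, 0.0, np.float64(7.64)]
5 [-0.0213, 0.0442, 0.0001, np.float64(7.64)]
6 [-0.0152, 0.0467, 0.0, np.float64(7.64)]
7 [-0.009, 0.0482, 0.0001, np.float64(7.64)]
```

Request:
{"fn": "servo_tool", "kwargs": {"plan": [{"tx": -0.044, "ty": 0.022, "tz": 0, "roll": 7.6, "hand": 0}, {"tx": -0.041, "ty": 0.027, "tz": 0, "roll": 7.6, "hand": 0}, {"tx": -0.037, "ty": 0.032, "tz": 0, "roll": 7.6, "hand": 0}, {"tx": -0.032, "ty": 0.037, "tz": 0, "roll": 7.6, "hand": 0}, {"tx": -0.027, "ty": 0.041, "tz": 0, "roll": 7.6, "hand": 0}, {"tx": -0.021, "ty": 0.044, "tz": 0, "roll": 7.6, "hand": 0}, {"tx": -0.015, "ty": 0.047, "tz": 0, "roll": 7.6, "hand": 0}, {"tx": -0.009, "ty": 0.048, "tz": 0, "roll": 7.6, "hand": 0}]}}

```text
time_s: 3.95
tool_pos: [0.5037, -0.439, 0.2802]
orientation: [[0.998, 0.055, 0.0], [0.055, -0.998, 0.0], [0.0, -0.0, -1.0]]
ft_force: [1.0, -0.1, 1.4]
finger_gap: 0.999
```

```bash
python3 - <<'E'
from h import *
s=robot.sense();print(s["joints"],s["tool_pos"],s["joint_vel"])
c=robot.get_calibration("wrist"); im=robot.grab_frame("wrist"); cv2.imwrite("pics/w1.png",im[:,:,::-1]); np.save("w1.npy",c["pose"])
E
```

```text
[ 0.1407  0.5943  0.8955  1.2136 -0.4528  1.5325 -0.5536] [ 0.5037 -0.439   0.2802] [ 0.837   0.6736  0.0915 -0.8313 -0.5155  0.3346 -0.4456]
```

View pics/w1.png

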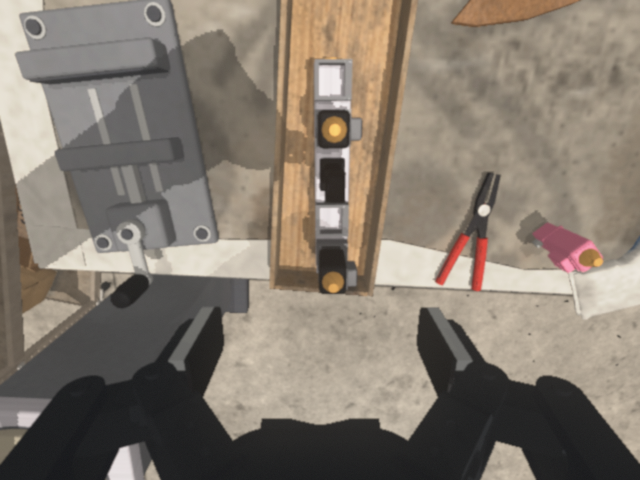

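```bash
python3 - <<'E'
from h import *
for i in range(6): robot.grab_frame("wrist")
s=robot.sense();print(s["tool_pos"],abs(s["joint_vel"]).max())
c=robot.get_calibration("wrist"); im=robot.grab_frame("wrist"); cv2.imwrite("pics/w2.png",im[:,:,::-1]); np.save("w2.npy",c["pose"])
crop(im,260,40,420,310,3,"pics/w2a.png")
crop(im,0,0,230,310,3,"pics/w2b.png")
E
python3 -c "
import cv2
for n in 'ab':
  i=cv2.imread(f'pics/w2{n}.png'); print(i.shape); cv2.imwrite(f'pics/w2{n}s.png',cv2.resize(i,None,fx=.6 if i.shape[0]>800 and 0 else .66,fy=.66))"
```

```text
[ 0.5043 -0.4364  0.2805] 0.010888023723054783
(810, 480, 3)
(930, 690, 3)
```

View pics/w2as.png

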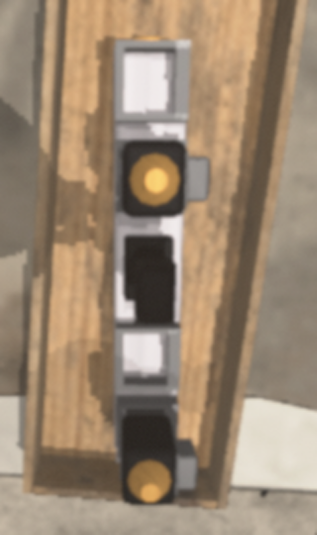

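View pics/w2bs.png

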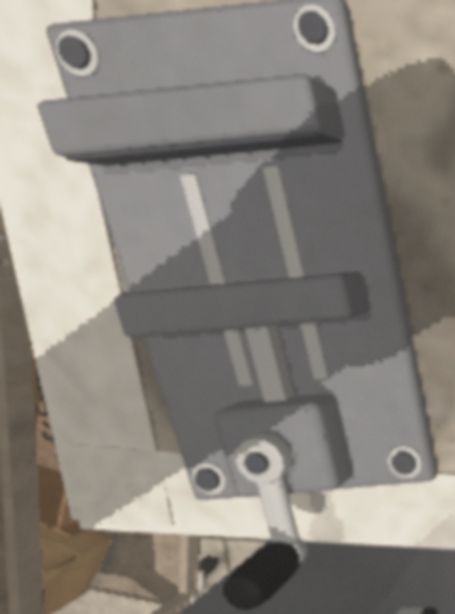

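```bash
python3 - <<'E'
from h import *
c=robot.get_calibration("wrist"); c["pose"]=np.load("w2.npy")
k=1.98
a=lambda x,y,z: ray(c,260+x/k,40+y/k,z)
b=lambda x,y,z: ray(c,x/k,y/k,z)
print("post",a(155,290,.124)); 
for n,x,y in [("far brass",155,180),("near brass",151,492)]: print(n,a(x,y,.128))
print("collar far L,R",a(116,78,.058),a(190,78,.058),"mid near",a(116,355,.058),a(180,355,.058))
print("button far tip right",a(210,178,.006+.036+.054), "block back L",a(121,180,.114))
for n,x,y,z in [("bNL",47,25,.014),("bNR",350,0,.014),("bSR",436,478,.014),("bSL",195,498,.014),("axis",260,461,.07),("knob",262,575,.084),
 ("hNL",76,52,.014),("hNR",314,28,.014),("hSL",208,478,.014),("hSR",404,461,.014),("fixL",65,152,.048),("fixR",312,130,.048),("fixLtop",40,103,.048),("fixRtop",306,75,.048),("sljL",118,297,.048),("sljR",350,274,.048)]:
    print(n,b(x,y,z))
E
```

```text
post [ 0.5389 -0.45    0.124 ]
far brass [ 0.5822 -0.4464  0.128 ]
near brass [ 0.4484 -0.455   0.128 ]
collar far L,R [ 0.6242 -0.4285  0.058 ] [ 0.6263 -0.4627  0.058 ] mid near [ 0.4915 -0.4364  0.058 ] [ 0.4936 -0.47    0.058 ]
button far tip right [ 0.5837 -0.4716  0.096 ] block back L [ 0.581  -0.4333  0.114 ]
bNL [ 0.6706 -0.1371  0.014 ]
bNR [ 0.6903 -0.2871  0.014 ]
bSR [ 0.4443 -0.3205  0.014 ]
bSL [ 0.4222 -0.1723  0.014 ]
axis [ 0.469  -0.2463  0.07  ]
knob [ 0.4107 -0.2477  0.084 ]
hNL [ 0.6597 -0.149   0.014 ]
hNR [ 0.6773 -0.2685  0.014 ]
hSL [ 0.4359 -0.1822  0.014 ]
hSR [ 0.454  -0.3016  0.014 ]
fixL [ 0.6112 -0.16    0.048 ]
fixR [ 0.6278 -0.278   0.048 ]
fixLtop [ 0.6316 -0.1528  0.048 ]
fixRtop [ 0.6506 -0.2774  0.048 ]
sljL [ 0.545  -0.1726  0.048 ]
sljR [ 0.5634 -0.2909  0.048 ]
```

```bash
python3 - <<'E'
from h import *
plan([(0.537,-0.45,0.20,-86.6)],vmax=.03)
E
```

```text
0 [0.0106, 0.0052, 0.0269, np.float64(0.04)]
1 [0.0106, 0.0052, 0.0269, np.float64(0.04)]
2 [0.0106, 0.0053, 0.0269, np.float64(0.04)]
```

Request:
{"fn": "servo_tool", "kwargs": {"plan": [{"tx": 0.011, "ty": 0.005, "tz": 0.027, "roll": 0, "hand": 0}, {"tx": 0.011, "ty": 0.005, "tz": 0.027, "roll": 0, "hand": 0}, {"tx": 0.01, "ty": 0.005, "tz": 0.027, "roll": 0, "hand": 0}, {"tx": 0, "ty": 0, "tz": 0, "roll": 0, "hand": 0}, {"tx": 0, "ty": 0, "tz": 0, "roll": 0, "hand": 0}]}}

```text
time_s: 4.97
tool_pos: [0.5364, -0.4506, 0.2009]
orientation: [[0.998, 0.059, 0.001], [0.059, -0.998, -0.001], [0.001, 0.001, -1.0]]
ft_force: [-0.6, 0.3, 0.6]
finger_gap: 0.999
```

```bash
python3 - <<'E'
from h import *
s=robot.sense();print(s["tool_pos"],abs(s["joint_vel"]).max())
c=robot.get_calibration("wrist"); im=robot.grab_frame("wrist"); cv2.imwrite("pics/w3.png",im[:,:,::-1]); np.save("w3.npy",c["pose"])
E
```

```text
[ 0.5364 -0.4506  0.2009] 0.012881762611948108
```

View pics/w3.png

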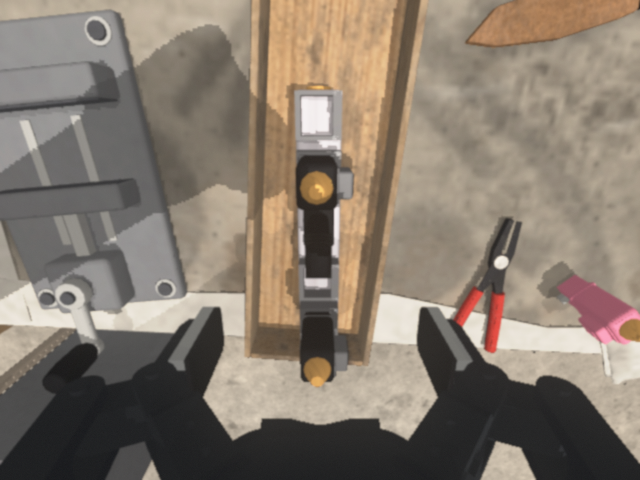

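```bash
python3 - <<'E'
from h import *
c=robot.get_calibration("wrist"); c["pose"]=np.load("w3.npy")
print(proj(c,(0.537,-0.45,.124)))
im=cv2.imread("pics/w3.png")[:,:,::-1]; crop(im,280,80,360,400,4,"pics/w3a.png")
i=cv2.imread("pics/w3a.png"); cv2.imwrite("pics/w3a.png",cv2.resize(i,None,fx=.5,fy=.5) if 0 else i[300:900])
print(ray(c,317,182,.128),ray(c,317,370,.128))
E
```

```text
[317.7773 262.1658]
[ 0.588  -0.4467  0.128 ] [ 0.4578 -0.454   0.128 ]
```

View pics/w3a.png

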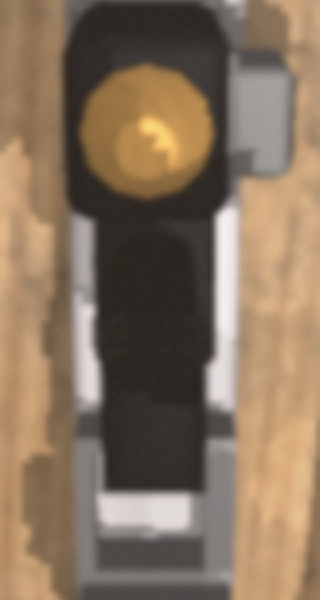

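Request:
{"fn": "servo_tool", "kwargs": {"plan": [{"tx": 0, "ty": 0, "tz": 0.03, "roll": 0, "hand": 0}, {"tx": 0, "ty": 0, "tz": 0.03, "roll": 0, "hand": 0}, {"tx": 0, "ty": 0, "tz": 0.027, "roll": 0, "hand": 0}, {"tx": 0, "ty": 0, "tz": 0, "roll": 0, "hand": 120}, {"tx": 0, "ty": 0, "tz": 0, "roll": 0, "hand": 255}, {"tx": 0, "ty": 0, "tz": 0, "roll": 0, "hand": 255}, {"tx": 0, "ty": 0, "tz": 0, "roll": 0, "hand": 255}, {"tx": 0, "ty": 0, "tz": 0, "roll": 0, "hand": 255}], "force": 70}}

```text
time_s: 6.02
tool_pos: [0.5367, -0.4509, 0.1137]
orientation: [[0.998, 0.059, 0.002], [0.059, -0.998, -0.001], [0.001, 0.001, -1.0]]
ft_force: [-0.8, 3.1, 5.6]
finger_gap: 0.174
```

Request:
{"fn": "servo_tool", "kwargs": {"plan": [{"tx": 0, "ty": 0, "tz": -0.01, "roll": 0, "hand": 255}, {"tx": 0, "ty": 0, "tz": -0.02, "roll": 0, "hand": 255}, {"tx": 0, "ty": 0, "tz": -0.025, "roll": 0, "hand": 255}, {"tx": 0, "ty": 0, "tz": -0.025, "roll": 0, "hand": 255}, {"tx": 0, "ty": 0, "tz": -0.02, "roll": 0, "hand": 255}, {"tx": 0, "ty": 0, "tz": 0, "roll": 0, "hand": 255}]}}

```text
time_s: 6.78
tool_pos: [0.5365, -0.4518, 0.2146]
orientation: [[0.998, 0.058, 0.002], [0.058, -0.998, -0.002], [0.002, 0.003, -1.0]]
ft_force: [0.0, -0.4, -8.1]
finger_gap: 0.172
```

```bash
python3 - <<'E'
from h import *
plan([(0.584,-0.224,0.21,8.4)],vmax=.03,wmax=8)
im=robot.grab_frame("scene"); crop(im,240,180,460,380,3.5,"pics/s1.png")
E
```

```text
0 [0.0051, -0.0187, 0.0004, np.float64(-7.92)]
1 [0.0076, -0.0178, 0.0004, np.float64(-7.92)]
2 [0.01, -0.0166, 0.0004, np.float64(-7.92)]
3 [0.0122, -0.0151, 0.0004, np.float64(-7.92)]
4 [0.0141, -0.0133, 0.0004, np.float64(-7.92)]
5 [0.0158, -0.0112, 0.0004, np.float64(-7.92)]
6 [0.0172, -0.0089, 0.0004, np.float64(-7.92)]
7 [0.0183, -0.0065, 0.0004, np.float64(-7.92)]
8 [0.019, -0.0039, 0.0004, np.float64(-7.92)]
9 [0.0194, -0.0012, 0.0003, np.float64(-7.92)]
10 [0.0193, 0.0015, 0.0004, np.float64(-7.92)]
11 [0.019, 0.0041, 0.0003, np.float64(-7.92)]
```

View pics/s1.png

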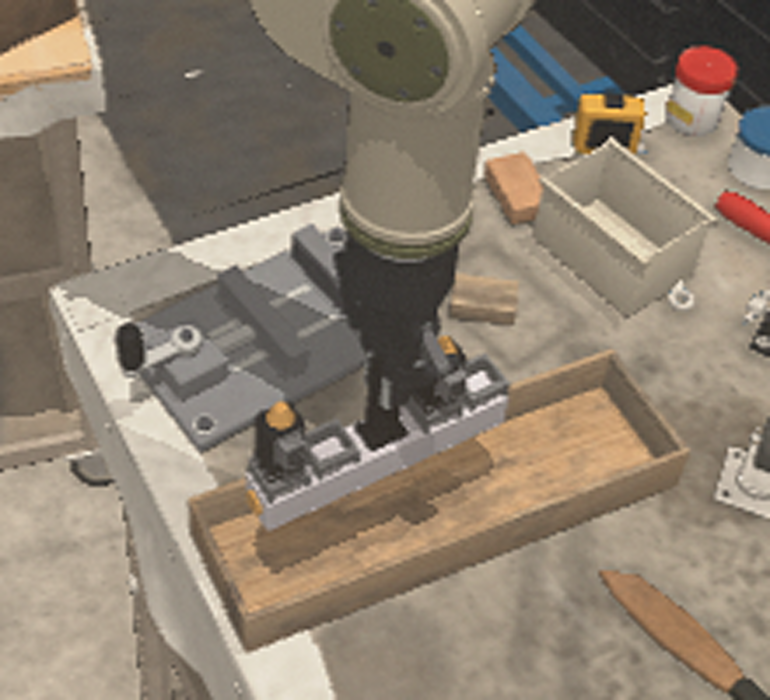

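Request:
{"fn": "servo_tool", "kwargs": {"plan": [{"tx": 0.005, "ty": -0.019, "tz": 0, "roll": -7.9, "hand": 255}, {"tx": 0.008, "ty": -0.018, "tz": 0, "roll": -7.9, "hand": 255}, {"tx": 0.01, "ty": -0.017, "tz": 0, "roll": -7.9, "hand": 255}, {"tx": 0.012, "ty": -0.015, "tz": 0, "roll": -7.9, "hand": 255}, {"tx": 0.014, "ty": -0.013, "tz": 0, "roll": -7.9, "hand": 255}, {"tx": 0.016, "ty": -0.011, "tz": 0, "roll": -7.9, "hand": 255}, {"tx": 0.017, "ty": -0.009, "tz": 0, "roll": -7.9, "hand": 255}, {"tx": 0.018, "ty": -0.006, "tz": 0, "roll": -7.9, "hand": 255}]}}

```text
time_s: 7.82
tool_pos: [0.5678, -0.2981, 0.2106]
orientation: [[0.394, 0.919, -0.003], [0.919, -0.394, 0.001], [-0.0, -0.003, -1.0]]
ft_force: [0.5, 0.4, -7.9]
finger_gap: 0.176
```

Request:
{"fn": "servo_tool", "kwargs": {"plan": [{"tx": 0.019, "ty": -0.004, "tz": 0, "roll": -7.9, "hand": 255}, {"tx": 0.019, "ty": -0.001, "tz": 0, "roll": -7.9, "hand": 255}, {"tx": 0.019, "ty": 0.002, "tz": 0, "roll": -7.9, "hand": 255}, {"tx": 0.019, "ty": 0.004, "tz": 0, "roll": -7.9, "hand": 255}, {"tx": 0, "ty": 0, "tz": 0, "roll": 0, "hand": 255}, {"tx": 0, "ty": 0, "tz": 0, "roll": 0, "hand": 255}, {"tx": 0, "ty": 0, "tz": 0, "roll": 0, "hand": 255}]}}

```text
time_s: 8.7
tool_pos: [0.5842, -0.2253, 0.2119]
orientation: [[-0.139, 0.99, -0.001], [0.99, 0.139, -0.001], [-0.0, -0.001, -1.0]]
ft_force: [0.2, 0.0, -6.9]
finger_gap: 0.174
```

```bash
python3 - <<'E'
from h import *
s=robot.sense(); print(s["joints"],s["tool_pos"],abs(s["joint_vel"]).max())
plan([(0.584,-0.224,0.21,8.4)],vmax=.03,wmax=8)
c=robot.get_calibration("wrist"); im=robot.grab_frame("wrist"); cv2.imwrite("pics/w4.png",im[:,:,::-1]); np.save("w4.npy",c["pose"])
E
```

```text
[-0.0568  0.4391  0.5211  1.4484 -0.2196  1.3131  0.6187] [ 0.5842 -0.2253  0.2119] 0.0037100290711783454
0 [0.0013, 0.0, 0.0019, np.float64(-0.41)]
```

View pics/w4.png

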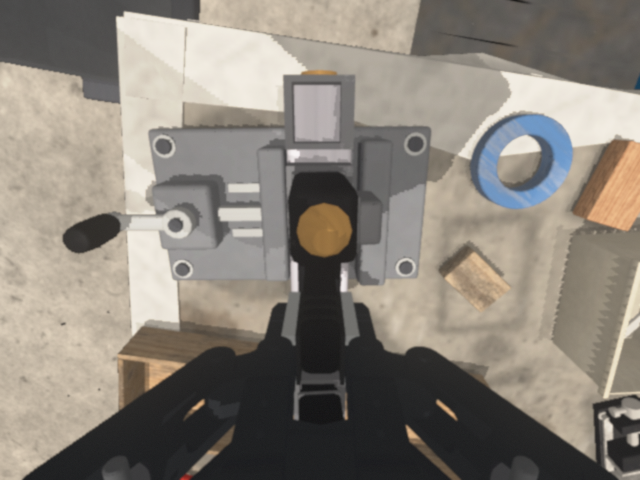

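```bash
python3 - <<'E'
from h import *
c=robot.get_calibration("wrist"); c["pose"]=np.load("w4.npy")
H=[ray(c,u,v,.014) for u,v in [(164,146),(415,144),(405,268),(183,268)]]
for h in H: print(h)
print("mean",np.mean(H,0)); 
for a,b in ((0,1),(3,2)):
    d=H[b]-H[a]; print(np.degrees(np.arctan2(d[1],d[0])),np.linalg.norm(d))
print("sl face top",ray(c,286,150,.048),ray(c,286,270,.048),"fix",ray(c,359,150,.048),ray(c,359,270,.048))
print("axis",ray(c,176,224,.07),"knob base/top",ray(c,112,224,.062),ray(c,72,240,.106))
E
```

```text
[ 0.436  -0.1838  0.014 ]
[ 0.66   -0.1507  0.014 ]
[ 0.6777 -0.2711  0.014 ]
[ 0.454  -0.3026  0.014 ]
mean [ 0.5569 -0.2271  0.014 ]
8.402490945735194 0.2264593866824078
8.014377586596073 0.22593504133592227
sl face top [ 0.5485 -0.1689  0.048 ] [ 0.5597 -0.2745  0.048 ] fix [ 0.607  -0.1607  0.048 ] [ 0.6256 -0.2652  0.048 ]
axis [ 0.469  -0.2364  0.07  ] knob base/top [ 0.4133 -0.2467  0.062 ] [ 0.4106 -0.2457  0.106 ]
```

Request:
{"fn": "servo_tool", "kwargs": {"plan": [{"tx": 0.002, "ty": 0, "tz": 0.025, "roll": 0, "hand": 255}, {"tx": 0, "ty": 0, "tz": 0.025, "roll": 0, "hand": 255}, {"tx": 0, "ty": 0, "tz": 0.02, "roll": 0, "hand": 255}, {"tx": 0, "ty": 0, "tz": 0.012, "roll": 0, "hand": 255}, {"tx": 0, "ty": 0, "tz": 0.005, "roll": 0, "hand": 255}, {"tx": 0, "ty": 0, "tz": 0, "roll": 0, "hand": 255}, {"tx": 0, "ty": 0, "tz": 0, "roll": 0, "hand": 255}]}}

```text
time_s: 9.62
tool_pos: [0.5851, -0.2224, 0.1262]
orientation: [[-0.142, 0.99, 0.001], [0.99, 0.142, -0.0], [-0.001, 0.001, -1.0]]
ft_force: [0.4, 0.1, -7.1]
finger_gap: 0.175
```

```bash
python3 - <<'E'
from h import *
c=robot.get_calibration("wrist"); im=robot.grab_frame("wrist"); cv2.imwrite("pics/w5.png",im[:,:,::-1]); print(robot.sense()["tool_pos"],robot.sense()["ft_force"])
E
```

```text
[ 0.585  -0.2223  0.1262] [ 0.6267 -0.4771 -8.0752]
```

View pics/w5.png

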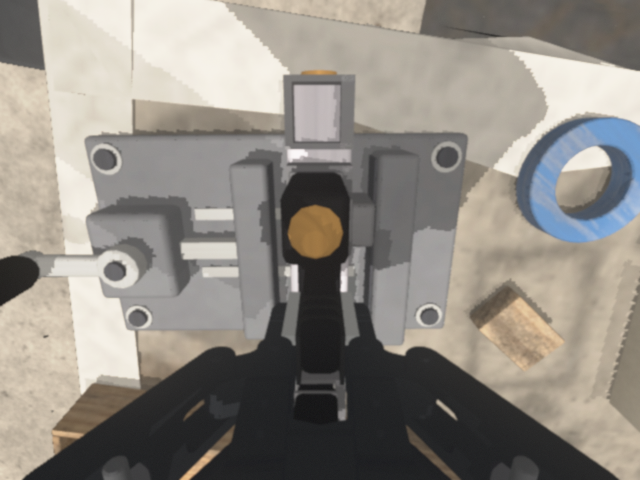

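Request:
{"fn": "servo_tool", "kwargs": {"plan": [{"tx": 0, "ty": 0, "tz": 0.002, "roll": 0, "hand": 255}, {"tx": 0, "ty": 0, "tz": 0.002, "roll": 0, "hand": 255}, {"tx": 0, "ty": 0, "tz": 0, "roll": 0, "hand": 255}]}}

```text
time_s: 10.05
tool_pos: [0.5847, -0.2222, 0.1217]
orientation: [[-0.142, 0.99, 0.001], [0.99, 0.142, -0.0], [-0.0, 0.001, -1.0]]
ft_force: [-1.4, 0.1, -3.2]
finger_gap: 0.178
```

Touching the bed (weight now partly carried). Release and raise.

Request:
{"fn": "servo_tool", "kwargs": {"plan": [{"tx": 0, "ty": 0, "tz": 0.001, "roll": 0, "hand": 255}, {"tx": 0, "ty": 0, "tz": 0, "roll": 0, "hand": 180}, {"tx": 0, "ty": 0, "tz": 0, "roll": 0, "hand": 90}, {"tx": 0, "ty": 0, "tz": 0, "roll": 0, "hand": 0}, {"tx": 0, "ty": 0, "tz": 0, "roll": 0, "hand": 0}, {"tx": 0, "ty": 0, "tz": -0.03, "roll": 0, "hand": 0}, {"tx": 0, "ty": 0, "tz": -0.05, "roll": 0, "hand": 0}, {"tx": 0, "ty": 0, "tz": -0.03, "roll": 0, "hand": 0}]}}

```text
time_s: 11.05
tool_pos: [0.5851, -0.2225, 0.2329]
orientation: [[-0.142, 0.99, 0.002], [0.99, 0.142, -0.001], [-0.001, 0.002, -1.0]]
ft_force: [0.5, -0.0, -0.4]
finger_gap: 0.998
```

```bash
python3 - <<'E'
from h import *
im=robot.grab_frame("scene"); crop(im,240,180,440,360,4,"pics/s2.png")
c=robot.get_calibration("wrist"); im=robot.grab_frame("wrist"); cv2.imwrite("pics/w6.png",im[:,:,::-1]); np.save("w6.npy",c["pose"])
E
```

```text
(no output)
```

View pics/s2.png

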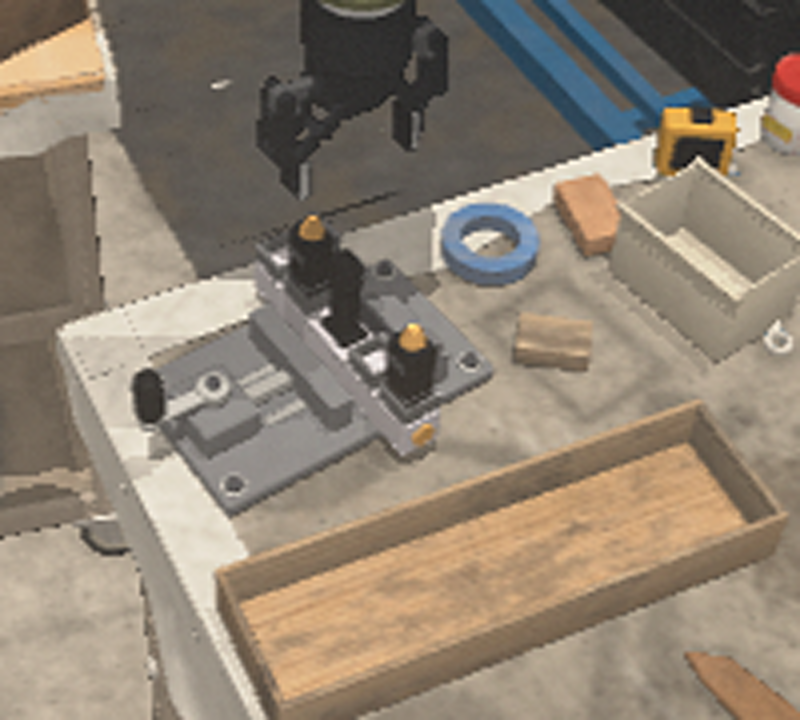

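View pics/w6.png

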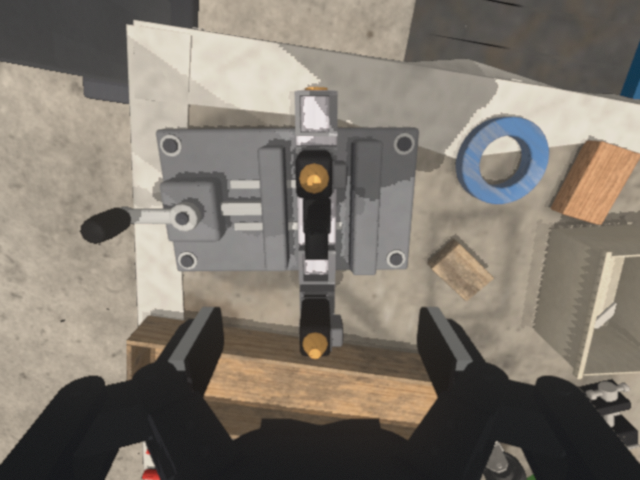

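```bash
python3 - <<'E'
from h import *
plan([(0.4106,-0.247,0.2,-81.6)],vmax=.05,wmax=10)
E
```

```text
0 [0.0001, -0.0197, 0.0039, np.float64(9.97)]
1 [-0.0033, -0.0194, 0.0039, np.float64(9.97)]
2 [-0.0066, -0.0186, 0.0038, np.float64(9.97)]
3 [-0.0097, -0.0171, 0.0039, np.float64(9.97)]
4 [-0.0125, -0.0152, 0.0038, np.float64(9.97)]
5 [-0.015, -0.0128, 0.0039, np.float64(9.97)]
6 [-0.0169, -0.01, 0.0038, np.float64(9.97)]
7 [-0.0184, -0.007, 0.0039, np.float64(9.97)]
8 [-0.0194, -0.0036, 0.0038, np.float64(9.97)]
```

Request:
{"fn": "servo_tool", "kwargs": {"plan": [{"tx": 0, "ty": -0.02, "tz": 0, "roll": 10, "hand": 0}, {"tx": -0.003, "ty": -0.019, "tz": 0, "roll": 10, "hand": 0}, {"tx": -0.007, "ty": -0.019, "tz": 0, "roll": 10, "hand": 0}, {"tx": -0.01, "ty": -0.017, "tz": 0, "roll": 10, "hand": 0}, {"tx": -0.013, "ty": -0.015, "tz": 0, "roll": 10, "hand": 0}, {"tx": -0.015, "ty": -0.013, "tz": 0, "roll": 10, "hand": 0}, {"tx": -0.017, "ty": -0.01, "tz": 0, "roll": 10, "hand": 0}, {"tx": -0.018, "ty": -0.007, "tz": 0, "roll": 10, "hand": 0}]}}

```text
time_s: 12.15
tool_pos: [0.4272, -0.2437, 0.2296]
orientation: [[0.952, 0.306, -0.001], [0.306, -0.952, 0.0], [-0.001, -0.001, -1.0]]
ft_force: [-0.3, 0.1, -0.6]
finger_gap: 0.998
```

Request:
{"fn": "servo_tool", "kwargs": {"plan": [{"tx": -0.019, "ty": -0.004, "tz": 0, "roll": 10, "hand": 0}, {"tx": 0, "ty": 0, "tz": 0.02, "roll": 0, "hand": 0}, {"tx": 0, "ty": 0, "tz": 0, "roll": 0, "hand": 0}, {"tx": 0, "ty": 0, "tz": 0, "roll": 0, "hand": 0}]}}

```text
time_s: 12.65
tool_pos: [0.409, -0.2459, 0.2105]
orientation: [[0.99, 0.142, -0.0], [0.142, -0.99, -0.0], [-0.0, 0.0, -1.0]]
ft_force: [0.3, -0.1, 0.0]
finger_gap: 1.001
```

```bash
python3 - <<'E'
from h import *
s=robot.sense(); print(s["joints"],s["tool_pos"])
c=robot.get_calibration("wrist"); im=robot.grab_frame("wrist"); cv2.imwrite("pics/w7.png",im[:,:,::-1]); np.save("w7.npy",c["pose"])
print(proj(c,(0.4106,-0.247,0.106)),proj(c,(0.4106,-0.247,0.062)),proj(c,(0.465,-0.239,0.07)))
plan([(0.4106,-0.247,0.097,-81.6)],vmax=.05,wmax=10)
E
```

```text
[-0.2924  0.1003  0.827   1.8541 -0.078   1.2207 -0.8691] [ 0.409  -0.2459  0.2105]
[320.6709 245.4469] [320.5389 226.9509] [320.3222 160.0182]
0 [0.0004, 0.0004, 0.0379, np.float64(-0.07)]
1 [0.0004, 0.0004, 0.0379, np.float64(-0.07)]
2 [0.0005, 0.0004, 0.0379, np.float64(-0.07)]
```

View pics/w7.png

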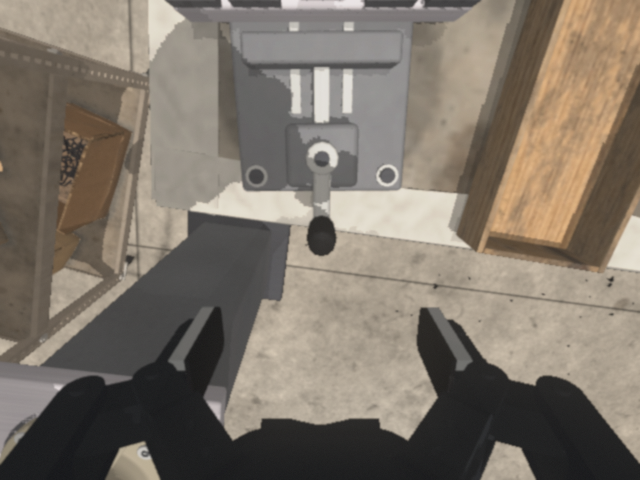

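Request:
{"fn": "servo_tool", "kwargs": {"plan": [{"tx": 0, "ty": 0, "tz": 0.038, "roll": 0, "hand": 0}, {"tx": 0.001, "ty": 0.001, "tz": 0.038, "roll": 0, "hand": 0}, {"tx": 0.001, "ty": 0, "tz": 0.037, "roll": 0, "hand": 0}, {"tx": 0, "ty": 0, "tz": 0, "roll": 0, "hand": 120}, {"tx": 0, "ty": 0, "tz": 0, "roll": 0, "hand": 255}, {"tx": 0, "ty": 0, "tz": 0, "roll": 0, "hand": 255}, {"tx": 0, "ty": 0, "tz": 0, "roll": 0, "hand": 255}, {"tx": 0, "ty": 0, "tz": 0, "roll": 0, "hand": 255}], "force": 40}}

```text
time_s: 13.7
tool_pos: [0.4119, -0.2469, 0.0987]
orientation: [[0.99, 0.142, 0.002], [0.142, -0.99, -0.0], [0.002, 0.0, -1.0]]
ft_force: [-2.3, 1.2, 7.6]
finger_gap: 0.241
```

```bash
cat >> h.py <<'E'
def circ(q0,q1,n,cx=0.465,cy=-0.239,r=0.055,base=188.3):
    """rows from the current commanded circle angle q0 to q1 in n rows, fixed gripper"""
    s=robot.sense(); R=np.array(s["orientation"])
    f=lambda q: np.array([cx,cy])+r*np.array([np.cos(np.radians(base)-q),np.sin(np.radians(base)-q)])
    qs=np.linspace(q0,q1,n+1)
    for a,b in zip(qs[:-1],qs[1:]):
        d=f(b)-f(a); print("%.2f->%.2f tx %.4f ty %.4f"%(a,b,d@R[:2,0],d@R[:2,1]))
E
python3 - <<'E'
from h import *
s=robot.sense(); print(s["tool_pos"],s["ft_force"])
circ(0,3.4,17)
E
```

```text
[ 0.4119 -0.2469  0.0987] [-2.2722  1.2024  7.6298]
0.00->0.20 tx 0.0011 ty -0.0109
0.20->0.40 tx 0.0032 ty -0.0105
0.40->0.60 tx 0.0052 ty -0.0096
0.60->0.80 tx 0.0071 ty -0.0084
0.80->1.00 tx 0.0086 ty -0.0068
1.00->1.20 tx 0.0098 ty -0.0050
1.20->1.40 tx 0.0106 ty -0.0030
1.40->1.60 tx 0.0110 ty -0.0008
1.60->1.80 tx 0.0109 ty 0.0014
1.80->2.00 tx 0.0104 ty 0.0035
2.00->2.20 tx 0.0095 ty 0.0055
2.20->2.40 tx 0.0082 ty 0.0073
2.40->2.60 tx 0.0066 ty 0.0088
2.60->2.80 tx 0.0047 ty 0.0099
2.80->3.00 tx 0.0027 ty 0.0107
3.00->3.20 tx 0.0005 ty 0.0110
3.20->3.40 tx -0.0017 ty 0.0108
```

Request:
{"fn": "servo_tool", "kwargs": {"plan": [{"tx": 0.001, "ty": -0.011, "tz": 0, "roll": 0, "hand": 255}, {"tx": 0.003, "ty": -0.0105, "tz": 0, "roll": 0, "hand": 255}, {"tx": 0.005, "ty": -0.0095, "tz": 0, "roll": 0, "hand": 255}, {"tx": 0.007, "ty": -0.0085, "tz": 0, "roll": 0, "hand": 255}]}}

```text
time_s: 14.2
tool_pos: [0.4218, -0.2065, 0.0988]
orientation: [[0.99, 0.141, 0.003], [0.141, -0.99, -0.002], [0.002, 0.002, -1.0]]
ft_force: [-1.1, -5.4, 5.0]
finger_gap: 0.245
```

Request:
{"fn": "servo_tool", "kwargs": {"plan": [{"tx": 0.0085, "ty": -0.007, "tz": 0, "roll": 0, "hand": 255}, {"tx": 0.01, "ty": -0.005, "tz": 0, "roll": 0, "hand": 255}, {"tx": 0.0105, "ty": -0.003, "tz": 0, "roll": 0, "hand": 255}, {"tx": 0.011, "ty": -0.001, "tz": 0, "roll": 0, "hand": 255}, {"tx": 0.011, "ty": 0.0015, "tz": 0, "roll": 0, "hand": 255}, {"tx": 0.0105, "ty": 0.0035, "tz": 0, "roll": 0, "hand": 255}, {"tx": 0.0095, "ty": 0.0055, "tz": 0, "roll": 0, "hand": 255}]}}

```text
time_s: 15.08
tool_pos: [0.4909, -0.1896, 0.0986]
orientation: [[0.99, 0.142, 0.0], [0.142, -0.99, 0.001], [0.0, -0.001, -1.0]]
ft_force: [-6.6, 1.0, 10.8]
finger_gap: 0.239
```

```bash
cat >> h.py <<'E'
def qnow(cx=0.465,cy=-0.239,base=188.3):
    p=robot.sense()["tool_pos"]; d=p[:2]-np.array([cx,cy]); print("r",np.linalg.norm(d),"q",np.radians((base-np.degrees(np.arctan2(d[1],d[0])))%360),robot.sense()["ft_force"])
E
python3 - <<'E'
from h import *
qnow()
E
```

```text
r 0.05577694983806419 q 2.199307411367602 [-6.608   1.0207 10.8162]
```

Tracking well; continue to q≈3.2.

Request:
{"fn": "servo_tool", "kwargs": {"plan": [{"tx": 0.008, "ty": 0.0075, "tz": 0, "roll": 0, "hand": 255}, {"tx": 0.0065, "ty": 0.009, "tz": 0, "roll": 0, "hand": 255}, {"tx": 0.0045, "ty": 0.01, "tz": 0, "roll": 0, "hand": 255}, {"tx": 0.0025, "ty": 0.0105, "tz": 0, "roll": 0, "hand": 255}, {"tx": 0.0005, "ty": 0.011, "tz": 0, "roll": 0, "hand": 255}]}}

```text
time_s: 15.7
tool_pos: [0.5211, -0.2323, 0.0988]
orientation: [[0.99, 0.144, 0.003], [0.144, -0.99, 0.002], [0.003, -0.002, -1.0]]
ft_force: [-0.7, 6.0, 7.6]
finger_gap: 0.246
```

```bash
python3 - <<'E'
from h import *
qnow(); circ(3.2,4.2,10)
E
```

```text
r 0.05646106437070017 q 3.1670235946351344 [-0.6663  5.9937  7.5651]
3.20->3.30 tx -0.0006 ty 0.0055
3.30->3.40 tx -0.0011 ty 0.0054
3.40->3.50 tx -0.0017 ty 0.0052
3.50->3.60 tx -0.0022 ty 0.0050
3.60->3.70 tx -0.0027 ty 0.0048
3.70->3.80 tx -0.0031 ty 0.0045
3.80->3.90 tx -0.0036 ty 0.0042
3.90->4.00 tx -0.0040 ty 0.0038
4.00->4.10 tx -0.0043 ty 0.0034
4.10->4.20 tx -0.0047 ty 0.0029
```

Request:
{"fn": "servo_tool", "kwargs": {"plan": [{"tx": -0.0005, "ty": 0.0055, "tz": 0, "roll": 0, "hand": 255}, {"tx": -0.001, "ty": 0.0055, "tz": 0, "roll": 0, "hand": 255}, {"tx": -0.0015, "ty": 0.005, "tz": 0, "roll": 0, "hand": 255}]}}

```text
time_s: 16.08
tool_pos: [0.5206, -0.2485, 0.0988]
orientation: [[0.99, 0.144, 0.003], [0.144, -0.99, 0.002], [0.004, -0.001, -1.0]]
ft_force: [2.0, 5.7, 7.7]
finger_gap: 0.243
```

Request:
{"fn": "servo_tool", "kwargs": {"plan": [{"tx": -0.001, "ty": 0.0025, "tz": 0, "roll": 0, "hand": 255}, {"tx": -0.001, "ty": 0.0025, "tz": 0, "roll": 0, "hand": 255}]}}

```text
time_s: 16.32
tool_pos: [0.5194, -0.2538, 0.0988]
orientation: [[0.99, 0.144, 0.004], [0.144, -0.99, 0.002], [0.004, -0.001, -1.0]]
ft_force: [2.3, 4.9, 5.8]
finger_gap: 0.244
```

```bash
python3 - <<'E'
from h import *
qnow()
im=robot.grab_frame("scene"); crop(im,240,180,440,340,4,"pics/s3.png")
E
```

```text
r 0.056380467929667555 q 3.551250997415511 [2.2515 4.8501 5.8267]
```

View pics/s3.png

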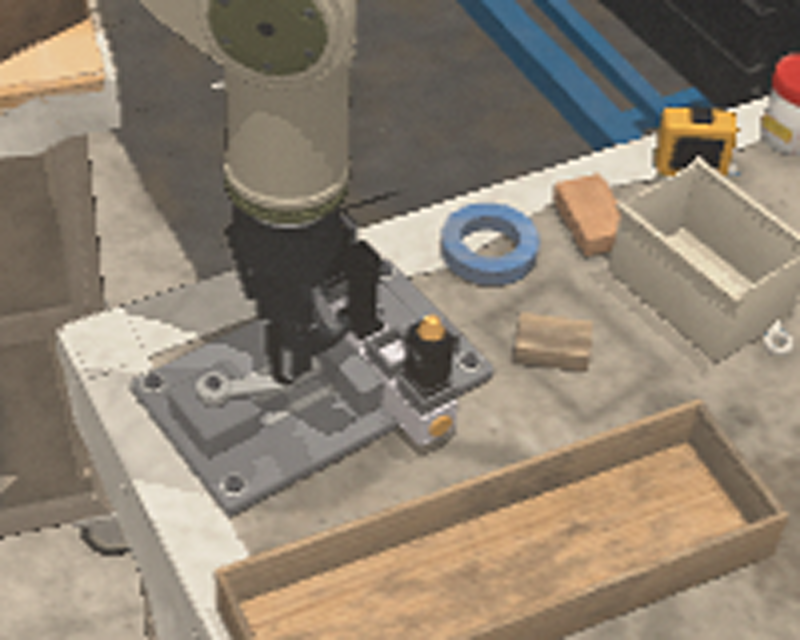

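Bar is being pushed to the fixed jaw. Small steps until it resists.

Request:
{"fn": "servo_tool", "kwargs": {"plan": [{"tx": -0.001, "ty": 0.0025, "tz": 0, "roll": 0, "hand": 255}, {"tx": -0.001, "ty": 0.0025, "tz": 0, "roll": 0, "hand": 255}]}}

```text
time_s: 16.62
tool_pos: [0.5181, -0.2583, 0.0987]
orientation: [[0.989, 0.145, 0.003], [0.145, -0.989, 0.003], [0.003, -0.002, -1.0]]
ft_force: [2.2, 11.0, 9.0]
finger_gap: 0.242
```

Request:
{"fn": "servo_tool", "kwargs": {"plan": [{"tx": -0.0015, "ty": 0.0025, "tz": 0, "roll": 0, "hand": 255}, {"tx": 0, "ty": 0, "tz": 0, "roll": 0, "hand": 255}]}}

```text
time_s: 16.88
tool_pos: [0.5179, -0.2589, 0.0987]
orientation: [[0.989, 0.147, 0.004], [0.147, -0.989, 0.005], [0.005, -0.005, -1.0]]
ft_force: [3.0, 11.7, 8.5]
finger_gap: 0.239
```

```bash
python3 - <<'E'
from h import *
qnow()
E
```

```text
r 0.05652293977450561 q 3.6465504488981817 [ 3.0495 11.7188  8.5257]
```

Request:
{"fn": "servo_tool", "kwargs": {"plan": [{"tx": -0.001, "ty": 0.0025, "tz": 0, "roll": 0, "hand": 255}, {"tx": 0, "ty": 0, "tz": 0, "roll": 0, "hand": 255}, {"tx": 0, "ty": 0, "tz": 0, "roll": 0, "hand": 255}, {"tx": 0, "ty": 0, "tz": 0, "roll": 0, "hand": 255}]}}

```text
time_s: 17.38
tool_pos: [0.5177, -0.2596, 0.0986]
orientation: [[0.989, 0.148, 0.004], [0.148, -0.989, 0.008], [0.005, -0.007, -1.0]]
ft_force: [2.6, 17.3, 11.7]
finger_gap: 0.241
```

Request:
{"fn": "servo_tool", "kwargs": {"plan": [{"tx": 0, "ty": -0.002, "tz": 0, "roll": 0, "hand": 160}, {"tx": 0, "ty": 0, "tz": 0, "roll": 0, "hand": 80}, {"tx": 0, "ty": 0, "tz": 0, "roll": 0, "hand": 0}, {"tx": 0, "ty": 0, "tz": 0, "roll": 0, "hand": 0}, {"tx": -0.005, "ty": 0, "tz": -0.04, "roll": 0, "hand": 0}, {"tx": -0.01, "ty": 0, "tz": -0.06, "roll": 0, "hand": 0}, {"tx": 0, "ty": 0, "tz": -0.04, "roll": 0, "hand": 0}, {"tx": 0, "ty": 0, "tz": 0, "roll": 0, "hand": 0}]}}

```text
time_s: 18.38
tool_pos: [0.5003, -0.2678, 0.2408]
orientation: [[0.99, 0.141, 0.006], [0.141, -0.99, -0.002], [0.006, 0.003, -1.0]]
ft_force: [-0.3, -1.0, -1.2]
finger_gap: 0.999
```

```bash
python3 - <<'E'
from h import *
im=robot.grab_frame("scene"); crop(im,240,180,440,340,4,"pics/s4.png")
c=robot.get_calibration("wrist"); im=robot.grab_frame("wrist"); cv2.imwrite("pics/w8.png",im[:,:,::-1]); np.save("w8.npy",c["pose"])
print(robot.sense()["tool_pos"])
E
```

```text
[ 0.4991 -0.2663  0.2371]
```

View pics/s4.png

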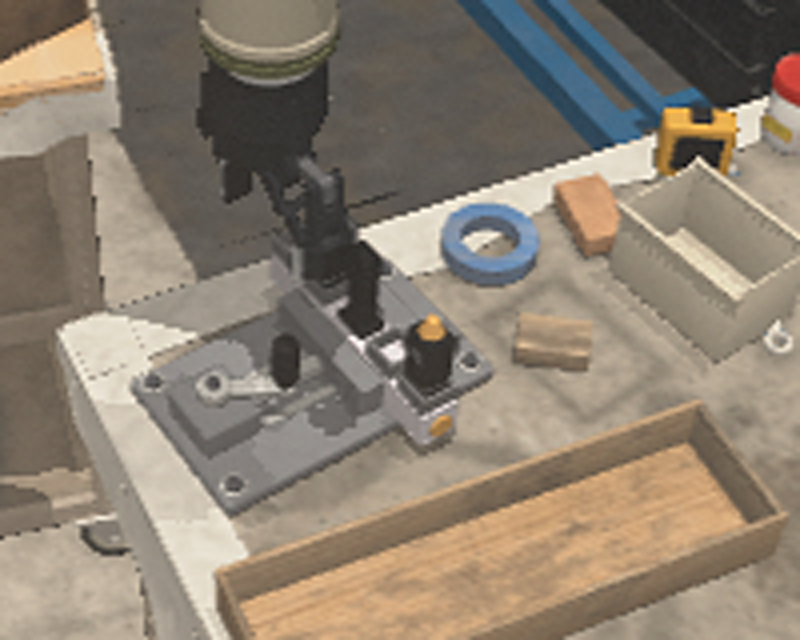

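View pics/w8.png

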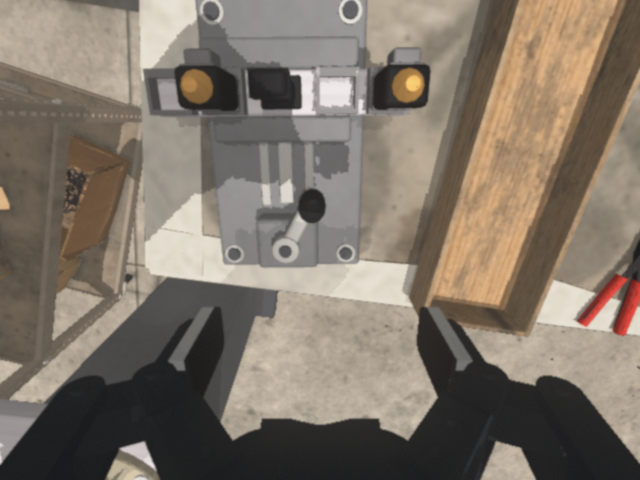

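```bash
python3 - <<'E'
from h import *
c=robot.get_calibration("wrist"); c["pose"]=np.load("w8.npy")
for n,u,v in [("t2",193,86),("t4",411,82)]: print(n,ray(c,u,v,.136))
print("button t4 outer edge",ray(c,405,48,.104),"t2",ray(c,198,50,.104),"post",ray(c,284,95,.132))
th=np.radians(8.4); ex=np.array([np.cos(th),np.sin(th)]); ey=np.array([-ex[1],ex[0]]); O=np.array([.599,-.2205])
for y in (46,-88,0): print(y,O+.002*ex+ey*y/1000)
print(robot.sense()["tool_pos"])
plan([tuple(O+.002*ex+ey*(-.088))+(0.20,8.4)],vmax=.05,wmax=10)
E
```

```text
t2 [ 0.5923 -0.1777  0.136 ]
t4 [ 0.6129 -0.3068  0.136 ]
button t4 outer edge [ 0.6367 -0.3055  0.104 ] t2 [ 0.6162 -0.1694  0.104 ] post [ 0.5953 -0.2319  0.132 ]
46 [ 0.5943 -0.1747]
-88 [ 0.6138 -0.3073]
0 [ 0.601  -0.2202]
[ 0.4991 -0.2663  0.2371]
0 [0.0108, 0.0057, 0.0037, np.float64(-9.03)]
1 [0.0098, 0.0073, 0.0037, np.float64(-9.03)]
2 [0.0085, 0.0087, 0.0037, np.float64(-9.03)]
3 [0.007, 0.01, 0.0037, np.float64(-9.03)]
4 [0.0054, 0.0109, 0.0037, np.float64(-9.03)]
5 [0.0036, 0.0116, 0.0037, np.float64(-9.03)]
6 [0.0017, 0.0121, 0.0037, np.float64(-9.03)]
7 [-0.0002, 0.0122, 0.0037, np.float64(-9.03)]
8 [-0.0022, 0.012, 0.0037, np.float64(-9.03)]
9 [-0.004, 0.0114, 0.0038, np.float64(-9.03)]
```

Request:
{"fn": "servo_tool", "kwargs": {"plan": [{"tx": 0.011, "ty": 0.006, "tz": 0, "roll": -9, "hand": 0}, {"tx": 0.01, "ty": 0.007, "tz": 0, "roll": -9, "hand": 0}, {"tx": 0.0085, "ty": 0.009, "tz": 0, "roll": -9, "hand": 0}, {"tx": 0.007, "ty": 0.01, "tz": 0, "roll": -9, "hand": 0}, {"tx": 0.0055, "ty": 0.011, "tz": 0, "roll": -9, "hand": 0}, {"tx": 0.0035, "ty": 0.0115, "tz": 0, "roll": -9, "hand": 0}, {"tx": 0.0015, "ty": 0.012, "tz": 0, "roll": -9, "hand": 0}, {"tx": 0, "ty": 0.012, "tz": 0, "roll": -9, "hand": 0}]}}

```text
time_s: 19.48
tool_pos: [0.5908, -0.299, 0.2347]
orientation: [[0.166, 0.986, -0.003], [0.986, -0.166, 0.002], [0.001, -0.004, -1.0]]
ft_force: [-0.5, 0.6, 0.5]
finger_gap: 1.002
```

Request:
{"fn": "servo_tool", "kwargs": {"plan": [{"tx": -0.002, "ty": 0.012, "tz": 0, "roll": -9, "hand": 0}, {"tx": -0.004, "ty": 0.0115, "tz": 0, "roll": -9, "hand": 0}, {"tx": 0, "ty": 0, "tz": 0.02, "roll": 0, "hand": 0}, {"tx": 0, "ty": 0, "tz": 0, "roll": 0, "hand": 0}, {"tx": 0, "ty": 0, "tz": 0, "roll": 0, "hand": 0}]}}

```text
time_s: 20.1
tool_pos: [0.6137, -0.3073, 0.2167]
orientation: [[-0.142, 0.99, -0.001], [0.99, 0.142, 0.001], [0.001, -0.001, -1.0]]
ft_force: [-0.4, -0.9, 0.7]
finger_gap: 0.998
```

```bash
python3 - <<'E'
from h import *
plan([(0.613,-0.307,0.107,8.4)],vmax=.05,wmax=10)
c=robot.get_calibration("wrist"); im=robot.grab_frame("wrist"); cv2.imwrite("pics/w9.png",im[:,:,::-1]); np.save("w9.npy",c["pose"])
for p in [(0.613,-.307,.136),(0.593,-.176,.136)]: print(proj(c,p))
E
```

```text
0 [0.0001, -0.0002, 0.0366, np.float64(-0.09)]
1 [0.0002, -0.0002, 0.0365, np.float64(-0.09)]
2 [0.0001, -0.0003, 0.0366, np.float64(-0.09)]
[318.7102 258.5482]
[315.7715  18.2899]
```

View pics/w9.png

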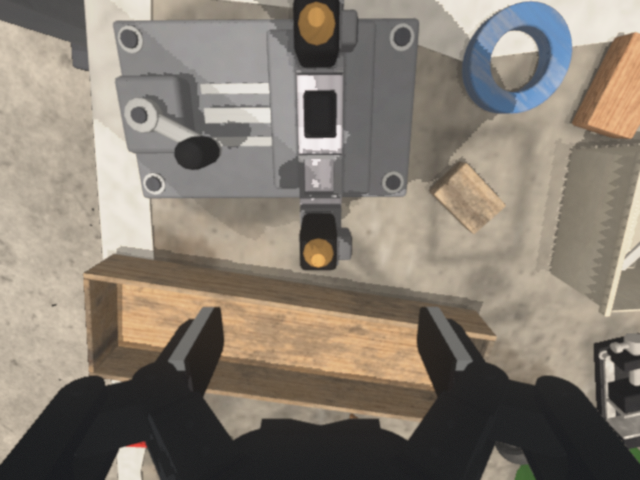

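Request:
{"fn": "servo_tool", "kwargs": {"plan": [{"tx": 0, "ty": 0, "tz": 0.037, "roll": 0, "hand": 0}, {"tx": 0, "ty": 0, "tz": 0.037, "roll": 0, "hand": 0}, {"tx": 0, "ty": 0, "tz": 0.035, "roll": 0, "hand": 0}, {"tx": 0, "ty": 0, "tz": 0, "roll": 0, "hand": 80}, {"tx": 0, "ty": 0, "tz": 0, "roll": 0, "hand": 140}, {"tx": 0, "ty": 0, "tz": 0, "roll": 0, "hand": 255}, {"tx": 0, "ty": 0, "tz": 0, "roll": 0, "hand": 255}, {"tx": 0, "ty": 0, "tz": 0, "roll": 0, "hand": 255}], "force": 40}}

```text
time_s: 21.15
tool_pos: [0.6148, -0.3085, 0.1111]
orientation: [[-0.141, 0.99, 0.003], [0.99, 0.141, -0.002], [-0.002, 0.003, -1.0]]
ft_force: [-2.3, 0.2, 6.7]
finger_gap: 0.298
```

Request:
{"fn": "servo_tool", "kwargs": {"plan": [{"tx": 0, "ty": 0, "tz": -0.005, "roll": 0, "hand": 255}, {"tx": 0, "ty": 0, "tz": -0.005, "roll": 0, "hand": 255}, {"tx": 0, "ty": 0, "tz": -0.005, "roll": 0, "hand": 255}, {"tx": 0, "ty": 0, "tz": -0.005, "roll": 0, "hand": 255}]}}

```text
time_s: 21.65
tool_pos: [0.6141, -0.3074, 0.1287]
orientation: [[-0.142, 0.99, -0.0], [0.99, 0.142, -0.0], [-0.0, -0.0, -1.0]]
ft_force: [0.0, -0.6, -1.4]
finger_gap: 0.299
```

Request:
{"fn": "servo_tool", "kwargs": {"plan": [{"tx": 0, "ty": 0, "tz": -0.02, "roll": 0, "hand": 255}, {"tx": 0, "ty": 0, "tz": -0.04, "roll": 0, "hand": 255}, {"tx": 0, "ty": 0, "tz": -0.04, "roll": 0, "hand": 255}, {"tx": 0, "ty": 0, "tz": -0.02, "roll": 0, "hand": 255}]}}

```text
time_s: 22.15
tool_pos: [0.6147, -0.308, 0.2529]
orientation: [[-0.142, 0.99, 0.004], [0.99, 0.142, -0.002], [-0.003, 0.004, -1.0]]
ft_force: [0.4, -0.1, -2.2]
finger_gap: 0.306
```

```bash
python3 - <<'E'
from h import *
im=robot.grab_frame("scene"); crop(im,150,100,450,340,2.6,"pics/s5.png")
im=robot.grab_frame("top"); crop(im,100,220,300,340,4,"pics/t5.png")
print(robot.boxes_of("top","tip_box")[:1])
print(robot.sense()["tool_pos"])
E
```

```text
[{'extent': [177.5, 285.8, 71.0, 71.7], 'conf': 0.88}]
[ 0.6146 -0.3078  0.2504]
```

View pics/s5.png

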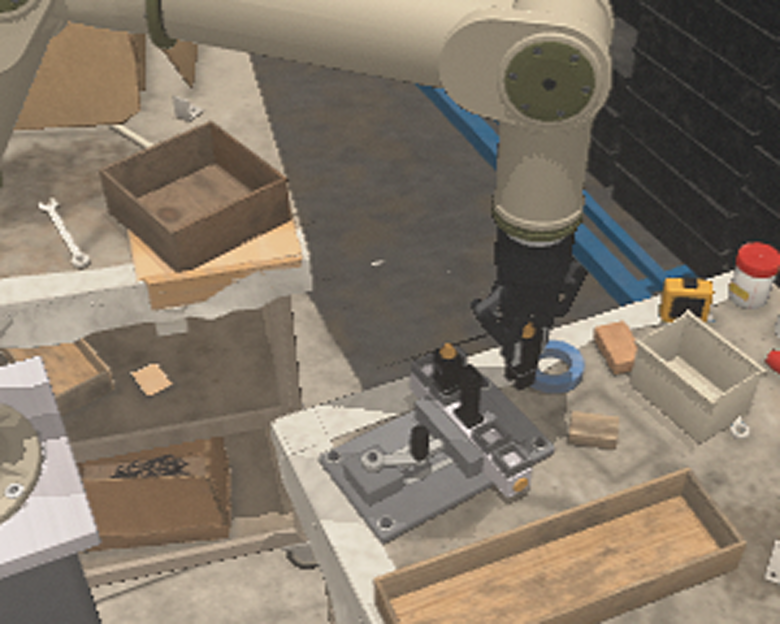

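View pics/t5.png

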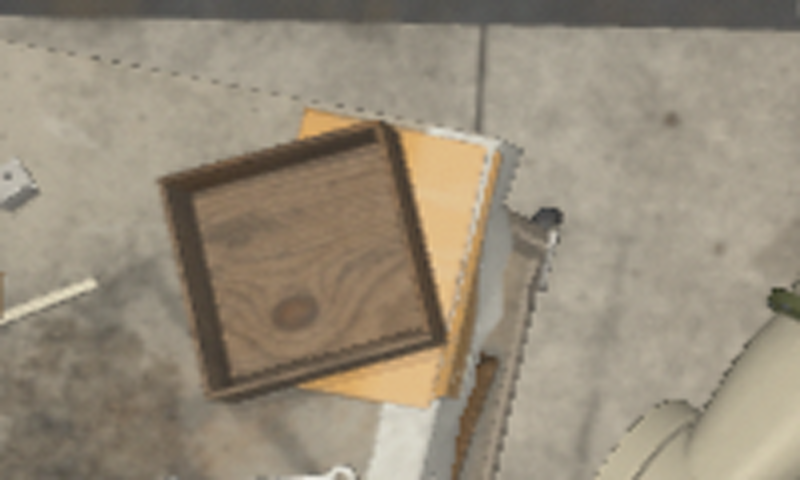

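```bash
cat >> h.py <<'E'
def tri(obs):
    A=np.zeros((3,3));b=np.zeros(3)
    for cal,u,v in obs:
        P=cal["pose"]; d=P[:3,:3]@np.array([(u-cal["cx"])/cal["fx"],(v-cal["cy"])/cal["fy"],1]); d/=np.linalg.norm(d)
        M=np.eye(3)-np.outer(d,d); A+=M; b+=M@P[:3,3]
    return np.linalg.solve(A,b)
E
python3 - <<'E'
from h import *
t=robot.get_calibration("top"); s=robot.get_calibration("scene")
T=dict(A=(140,265),B=(195.5,250.5),C=(211.3,305.5),D=(153,320))
T=dict(A=(140,265),B=(195.5,250.5),C=(211.3,305.5),D=(153,320))
S=dict(D=(189.2,168.1),A=(231.2,147.7),B=(260.8,171.2),C=(220.4,191.2))
X={k:tri([(t,)+T[k],(s,)+S[k]]) for k in T}
for k in X: print(k,X[k])
print(np.mean(list(X.values()),0)); 
for a,b in ("AB","BC","CD","DA"): print(np.linalg.norm((X[a]-X[b])[:2]))
E
```

```text
A [0.4997 0.4834 0.0697]
B [0.5568 0.2931 0.063 ]
C [0.3706 0.2231 0.0759]
D [0.3108 0.4268 0.0609]
[0.4345 0.3566 0.0674]
0.19868916725494276
0.198921827430566
0.212346672198384
0.19719516159340278
```

```bash
python3 - <<'E'
from h import *
plan([(0.445,0.314,0.24,17)],vmax=.045,wmax=10)
E
```

```text
0 [0.0426, -0.0053, 0.0007, np.float64(-0.59)]
1 [0.0427, -0.0049, 0.0007, np.float64(-0.59)]
2 [0.0427, -0.0044, 0.0007, np.float64(-0.59)]
3 [0.0428, -0.004, 0.0007, np.float64(-0.59)]
4 [0.0428, -0.0035, 0.0007, np.float64(-0.59)]
5 [0.0429, -0.0031, 0.0007, np.float64(-0.59)]
6 [0.0429, -0.0027, 0.0007, np.float64(-0.59)]
7 [0.0429, -0.0022, 0.0007, np.float64(-0.59)]
8 [0.0429, -0.0018, 0.0007, np.float64(-0.59)]
9 [0.043, -0.0013, 0.0007, np.float64(-0.59)]
10 [0.043, -0.0009, 0.0007, np.float64(-0.59)]
11 [0.043, -0.0005, 0.0007, np.float64(-0.59)]
12 [0.0429, -0.0, 0.0007, np.float64(-0.59)]
13 [0.043, 0.0004, 0.0007, np.float64(-0.59)]
14 [0.0429, 0.0009, 0.0006, np.float64(-0.59)]
```

Request:
{"fn": "servo_tool", "kwargs": {"plan": [{"tx": 0.043, "ty": -0.005, "tz": 0, "roll": -0.6, "hand": 255}, {"tx": 0.043, "ty": -0.005, "tz": 0, "roll": -0.6, "hand": 255}, {"tx": 0.043, "ty": -0.004, "tz": 0, "roll": -0.6, "hand": 255}, {"tx": 0.043, "ty": -0.004, "tz": 0, "roll": -0.6, "hand": 255}, {"tx": 0.043, "ty": -0.004, "tz": 0, "roll": -0.6, "hand": 255}, {"tx": 0.043, "ty": -0.003, "tz": 0, "roll": -0.6, "hand": 255}, {"tx": 0.043, "ty": -0.003, "tz": 0, "roll": -0.6, "hand": 255}, {"tx": 0.043, "ty": -0.002, "tz": 0, "roll": -0.6, "hand": 255}]}}

```text
time_s: 23.3
tool_pos: [0.522, 0.0272, 0.2472]
orientation: [[-0.225, 0.974, -0.002], [0.974, 0.225, -0.0], [0.0, -0.002, -1.0]]
ft_force: [0.1, -0.2, -1.8]
finger_gap: 0.304
```

Request:
{"fn": "servo_tool", "kwargs": {"plan": [{"tx": 0.043, "ty": -0.002, "tz": 0, "roll": -0.6, "hand": 255}, {"tx": 0.043, "ty": -0.001, "tz": 0, "roll": -0.6, "hand": 255}, {"tx": 0.043, "ty": -0.001, "tz": 0, "roll": -0.6, "hand": 255}, {"tx": 0.043, "ty": 0, "tz": 0, "roll": -0.6, "hand": 255}, {"tx": 0.043, "ty": 0, "tz": 0, "roll": -0.6, "hand": 255}, {"tx": 0.043, "ty": 0, "tz": 0, "roll": -0.6, "hand": 255}, {"tx": 0.03, "ty": 0, "tz": 0, "roll": 0, "hand": 255}, {"tx": 0, "ty": 0, "tz": 0, "roll": 0, "hand": 255}]}}

```text
time_s: 24.3
tool_pos: [0.4442, 0.3061, 0.2468]
orientation: [[-0.29, 0.957, -0.003], [0.957, 0.29, -0.001], [0.0, -0.003, -1.0]]
ft_force: [0.7, -1.1, -0.6]
finger_gap: 0.298
```

```bash
python3 - <<'E'
from h import *
plan([(0.445,0.314,0.15,17)],vmax=.045,wmax=10)
c=robot.get_calibration("wrist"); im=robot.grab_frame("wrist"); cv2.imwrite("pics/w10.png",im[:,:,::-1]); np.save("w10.npy",c["pose"])
E
```

```text
0 [0.0025, 0.001, 0.0323, np.float64(-0.04)]
1 [0.0024, 0.001, 0.0323, np.float64(-0.04)]
2 [0.0025, 0.001, 0.0322, np.float64(-0.04)]
```

View pics/w10.png

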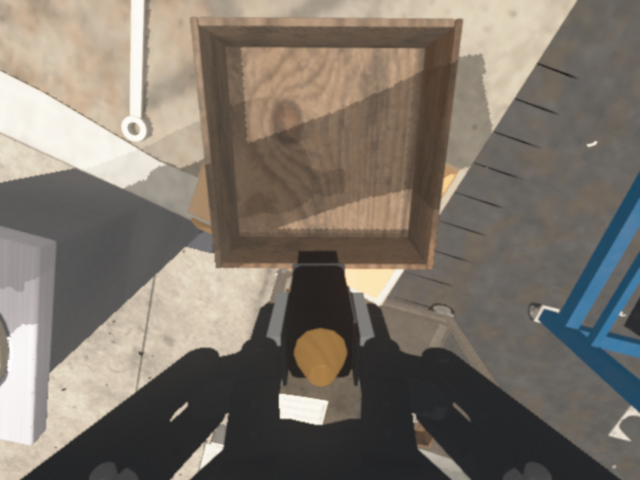

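```bash
python3 - <<'E'
from h import *
c=robot.get_calibration("wrist"); c["pose"]=np.load("w10.npy")
C=[ray(c,u,v,.08) for u,v in [(192,18),(462,20),(432,268),(217,268)]]
for k in C: print(k)
print(np.mean(C,0),[np.linalg.norm(C[i]-C[i-1]) for i in range(4)])
print(robot.sense()["tool_pos"])
E
```

```text
[0.3098 0.4264 0.08  ]
[0.4986 0.482  0.08  ]
[0.5549 0.2933 0.08  ]
[0.3661 0.2358 0.08  ]
[0.4324 0.3594 0.08  ] [np.float64(0.19882820230262077), np.float64(0.1968569707467943), np.float64(0.1970024262787396), np.float64(0.1973620986186589)]
[0.4454 0.3041 0.247 ]
```

Request:
{"fn": "servo_tool", "kwargs": {"plan": [{"tx": 0.02, "ty": 0.001, "tz": 0.02, "roll": 0, "hand": 255}, {"tx": 0, "ty": 0, "tz": 0.045, "roll": 0, "hand": 255}, {"tx": 0, "ty": 0, "tz": 0.045, "roll": 0, "hand": 255}, {"tx": 0, "ty": 0, "tz": 0.035, "roll": 0, "hand": 255}, {"tx": 0, "ty": 0, "tz": 0.015, "roll": 0, "hand": 255}, {"tx": 0, "ty": 0, "tz": 0.01, "roll": 0, "hand": 255}, {"tx": 0, "ty": 0, "tz": 0, "roll": 0, "hand": 255}]}}

```text
time_s: 25.22
tool_pos: [0.4421, 0.3228, 0.0786]
orientation: [[-0.285, 0.959, 0.0], [0.959, 0.285, 0.0], [0.0, 0.0, -1.0]]
ft_force: [0.2, -0.6, -1.0]
finger_gap: 0.302
```

Request:
{"fn": "servo_tool", "kwargs": {"plan": [{"tx": 0, "ty": 0, "tz": 0.006, "roll": 0, "hand": 255}, {"tx": 0, "ty": 0, "tz": 0.003, "roll": 0, "hand": 255}, {"tx": 0, "ty": 0, "tz": 0, "roll": 0, "hand": 255}]}}

```text
time_s: 25.6
tool_pos: [0.4417, 0.3229, 0.0693]
orientation: [[-0.285, 0.959, -0.0], [0.959, 0.285, -0.0], [-0.0, -0.0, -1.0]]
ft_force: [0.1, -0.3, -1.3]
finger_gap: 0.302
```

Request:
{"fn": "servo_tool", "kwargs": {"plan": [{"tx": 0, "ty": 0, "tz": 0.002, "roll": 0, "hand": 255}, {"tx": 0, "ty": 0, "tz": 0, "roll": 0, "hand": 150}, {"tx": 0, "ty": 0, "tz": 0, "roll": 0, "hand": 110}, {"tx": 0, "ty": 0, "tz": 0, "roll": 0, "hand": 60}, {"tx": 0, "ty": 0, "tz": 0, "roll": 0, "hand": 60}, {"tx": 0, "ty": 0, "tz": -0.03, "roll": 0, "hand": 60}, {"tx": 0, "ty": 0, "tz": -0.06, "roll": 0, "hand": 0}, {"tx": 0, "ty": 0, "tz": -0.06, "roll": 0, "hand": 0}]}}

```text
time_s: 26.6
tool_pos: [0.4414, 0.3226, 0.2187]
orientation: [[-0.285, 0.959, -0.001], [0.959, 0.285, -0.001], [-0.0, -0.001, -1.0]]
ft_force: [0.8, 0.8, -0.1]
finger_gap: 1.001
```

```bash
python3 - <<'E'
from h import *
im=robot.grab_frame("wrist"); cv2.imwrite("pics/w11.png",im[:,:,::-1])
plan([(0.593,-0.176,0.237,8.4)],vmax=.045,wmax=10)
E
```

```text
0 [-0.0435, 0.0, -0.0007, np.float64(0.68)]
1 [-0.0435, 0.0005, -0.0007, np.float64(0.68)]
2 [-0.0435, 0.001, -0.0007, np.float64(0.68)]
3 [-0.0435, 0.0016, -0.0008, np.float64(0.68)]
4 [-0.0435, 0.0021, -0.0007, np.float64(0.68)]
5 [-0.0435, 0.0026, -0.0008, np.float64(0.68)]
6 [-0.0434, 0.0031, -0.0007, np.float64(0.68)]
7 [-0.0434, 0.0036, -0.0008, np.float64(0.68)]
8 [-0.0433, 0.0041, -0.0007, np.float64(0.68)]
9 [-0.0433, 0.0046, -0.0008, np.float64(0.68)]
10 [-0.0433, 0.0052, -0.0007, np.float64(0.68)]
11 [-0.0432, 0.0057, -0.0008, np.float64(0.68)]
```

View pics/w11.png

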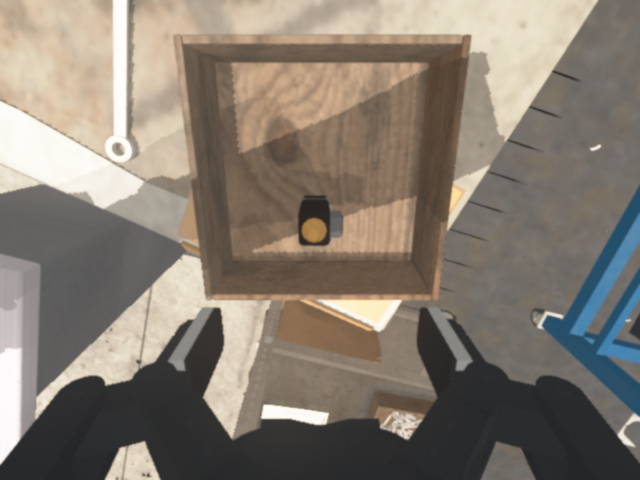

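Tip stands in the box at (315,225). Back to tip_2.

Request:
{"fn": "servo_tool", "kwargs": {"plan": [{"tx": -0.044, "ty": 0, "tz": -0.003, "roll": 0.7, "hand": 0}, {"tx": -0.044, "ty": 0, "tz": -0.003, "roll": 0.7, "hand": 0}, {"tx": -0.044, "ty": 0.001, "tz": -0.003, "roll": 0.7, "hand": 0}, {"tx": -0.044, "ty": 0.002, "tz": 0, "roll": 0.7, "hand": 0}, {"tx": -0.044, "ty": 0.002, "tz": 0, "roll": 0.7, "hand": 0}, {"tx": -0.044, "ty": 0.003, "tz": 0, "roll": 0.7, "hand": 0}, {"tx": -0.044, "ty": 0.003, "tz": 0, "roll": 0.7, "hand": 0}, {"tx": -0.044, "ty": 0.004, "tz": 0, "roll": 0.7, "hand": 0}]}}

```text
time_s: 27.65
tool_pos: [0.5424, -0.0163, 0.2262]
orientation: [[-0.19, 0.982, 0.0], [0.982, 0.19, 0.0], [0.0, 0.0, -1.0]]
ft_force: [0.6, 0.0, 0.3]
finger_gap: 0.999
```

Request:
{"fn": "servo_tool", "kwargs": {"plan": [{"tx": -0.044, "ty": 0.004, "tz": 0, "roll": 0.7, "hand": 0}, {"tx": -0.044, "ty": 0.005, "tz": 0, "roll": 0.7, "hand": 0}, {"tx": -0.043, "ty": 0.005, "tz": 0, "roll": 0.7, "hand": 0}, {"tx": -0.035, "ty": 0.006, "tz": 0, "roll": 0.7, "hand": 0}, {"tx": 0, "ty": 0, "tz": 0, "roll": 0, "hand": 0}, {"tx": 0, "ty": 0, "tz": 0, "roll": 0, "hand": 0}]}}

```text
time_s: 28.4
tool_pos: [0.5905, -0.1744, 0.2259]
orientation: [[-0.142, 0.99, -0.001], [0.99, 0.142, 0.001], [0.001, -0.0, -1.0]]
ft_force: [-0.1, 0.4, -0.5]
finger_gap: 1.0
```

```bash
python3 - <<'E'
from h import *
plan([(0.593,-0.176,0.107,8.4)],vmax=.045,wmax=10)
c=robot.get_calibration("wrist"); im=robot.grab_frame("wrist"); cv2.imwrite("pics/w12.png",im[:,:,::-1]); np.save("w12.npy",c["pose"])
print(proj(c,(0.593,-.176,.136)))
E
```

```text
0 [-0.0007, 0.0008, 0.0396, np.float64(-0.07)]
1 [-0.0006, 0.0007, 0.0396, np.float64(-0.07)]
2 [-0.0007, 0.0007, 0.0397, np.float64(-0.07)]
[323.1203 256.5485]
```

View pics/w12.png

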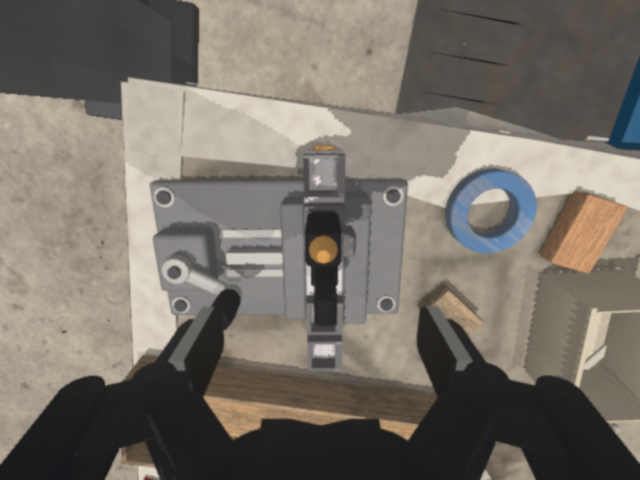

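Request:
{"fn": "servo_tool", "kwargs": {"plan": [{"tx": -0.001, "ty": 0.002, "tz": 0.04, "roll": 0, "hand": 0}, {"tx": 0, "ty": 0, "tz": 0.04, "roll": 0, "hand": 0}, {"tx": 0, "ty": 0, "tz": 0.039, "roll": 0, "hand": 0}, {"tx": 0, "ty": 0, "tz": 0, "roll": 0, "hand": 80}, {"tx": 0, "ty": 0, "tz": 0, "roll": 0, "hand": 140}, {"tx": 0, "ty": 0, "tz": 0, "roll": 0, "hand": 255}, {"tx": 0, "ty": 0, "tz": 0, "roll": 0, "hand": 255}, {"tx": 0, "ty": 0, "tz": 0, "roll": 0, "hand": 255}], "force": 40}}

```text
time_s: 29.45
tool_pos: [0.5939, -0.1759, 0.1096]
orientation: [[-0.142, 0.99, 0.004], [0.99, 0.142, -0.0], [-0.001, 0.004, -1.0]]
ft_force: [-1.1, 0.3, 6.4]
finger_gap: 0.3
```

Request:
{"fn": "servo_tool", "kwargs": {"plan": [{"tx": 0, "ty": 0, "tz": -0.005, "roll": 0, "hand": 255}, {"tx": 0, "ty": 0, "tz": -0.005, "roll": 0, "hand": 255}, {"tx": 0, "ty": 0, "tz": -0.005, "roll": 0, "hand": 255}, {"tx": 0, "ty": 0, "tz": -0.005, "roll": 0, "hand": 255}]}}

```text
time_s: 29.95
tool_pos: [0.5925, -0.1758, 0.1276]
orientation: [[-0.142, 0.99, -0.0], [0.99, 0.142, -0.0], [0.0, -0.0, -1.0]]
ft_force: [0.1, 0.4, -1.1]
finger_gap: 0.302
```

Request:
{"fn": "servo_tool", "kwargs": {"plan": [{"tx": 0, "ty": 0, "tz": -0.02, "roll": 0, "hand": 255}, {"tx": 0, "ty": 0, "tz": -0.04, "roll": 0, "hand": 255}, {"tx": 0, "ty": 0, "tz": -0.04, "roll": 0, "hand": 255}, {"tx": 0, "ty": 0, "tz": -0.02, "roll": 0, "hand": 255}]}}

```text
time_s: 30.45
tool_pos: [0.593, -0.1763, 0.2502]
orientation: [[-0.141, 0.99, 0.003], [0.99, 0.141, -0.001], [-0.001, 0.003, -1.0]]
ft_force: [0.1, 0.4, -1.5]
finger_gap: 0.299
```

```bash
python3 - <<'E'
from h import *
plan([(0.435,0.345,0.247,17)],vmax=.045,wmax=10)
E
```

```text
0 [0.0414, -0.0064, 0.0002, np.float64(-0.68)]
1 [0.0415, -0.0059, 0.0002, np.float64(-0.68)]
2 [0.0416, -0.0054, 0.0003, np.float64(-0.68)]
3 [0.0416, -0.0049, 0.0002, np.float64(-0.68)]
4 [0.0417, -0.0044, 0.0003, np.float64(-0.68)]
5 [0.0417, -0.0039, 0.0002, np.float64(-0.68)]
6 [0.0418, -0.0034, 0.0003, np.float64(-0.68)]
7 [0.0418, -0.0029, 0.0002, np.float64(-0.68)]
8 [0.0418, -0.0024, 0.0003, np.float64(-0.68)]
9 [0.0419, -0.0019, 0.0002, np.float64(-0.68)]
10 [0.0419, -0.0014, 0.0003, np.float64(-0.68)]
11 [0.0418, -0.0009, 0.0002, np.float64(-0.68)]
12 [0.0419, -0.0004, 0.0003, np.float64(-0.68)]
```

Request:
{"fn": "servo_tool", "kwargs": {"plan": [{"tx": 0.042, "ty": -0.006, "tz": 0, "roll": -0.7, "hand": 255}, {"tx": 0.042, "ty": -0.006, "tz": 0, "roll": -0.7, "hand": 255}, {"tx": 0.042, "ty": -0.005, "tz": 0, "roll": -0.7, "hand": 255}, {"tx": 0.042, "ty": -0.005, "tz": 0, "roll": -0.7, "hand": 255}, {"tx": 0.042, "ty": -0.004, "tz": 0, "roll": -0.7, "hand": 255}, {"tx": 0.042, "ty": -0.004, "tz": 0, "roll": -0.7, "hand": 255}, {"tx": 0.042, "ty": -0.003, "tz": 0, "roll": -0.7, "hand": 255}, {"tx": 0.042, "ty": -0.003, "tz": 0, "roll": -0.7, "hand": 255}]}}

```text
time_s: 31.45
tool_pos: [0.4947, 0.1489, 0.2476]
orientation: [[-0.238, 0.971, -0.0], [0.971, 0.238, -0.0], [-0.0, -0.0, -1.0]]
ft_force: [-0.2, 1.0, -1.2]
finger_gap: 0.3
```

Request:
{"fn": "servo_tool", "kwargs": {"plan": [{"tx": 0.042, "ty": -0.002, "tz": 0, "roll": -0.7, "hand": 255}, {"tx": 0.042, "ty": -0.002, "tz": 0, "roll": -0.7, "hand": 255}, {"tx": 0.042, "ty": -0.001, "tz": 0, "roll": -0.7, "hand": 255}, {"tx": 0.03, "ty": 0, "tz": 0, "roll": -0.7, "hand": 255}, {"tx": 0.01, "ty": 0, "tz": 0, "roll": -0.7, "hand": 255}, {"tx": 0, "ty": 0, "tz": 0, "roll": 0, "hand": 255}, {"tx": 0, "ty": 0, "tz": 0, "roll": 0, "hand": 255}]}}

```text
time_s: 32.33
tool_pos: [0.4489, 0.3054, 0.2474]
orientation: [[-0.294, 0.956, 0.0], [0.956, 0.294, -0.001], [-0.001, 0.0, -1.0]]
ft_force: [0.6, -0.2, -0.8]
finger_gap: 0.302
```

```bash
python3 - <<'E'
from h import *
c=robot.get_calibration("wrist"); im=robot.grab_frame("wrist"); cv2.imwrite("pics/w13.png",im[:,:,::-1]); np.save("w13.npy",c["pose"])
print(robot.sense()["tool_pos"])
for p in [(0.3098,0.4264,.08),(.4986,.482,.08),(.5549,.2933,.08),(.366,.2358,.08)]: print(proj(c,p))
E
```

```text
[0.4489 0.3055 0.2474]
[185.9742  14.0953]
[456.2011  17.562 ]
[426.5268 265.8164]
[211.3288 265.235 ]
```

View pics/w13.png

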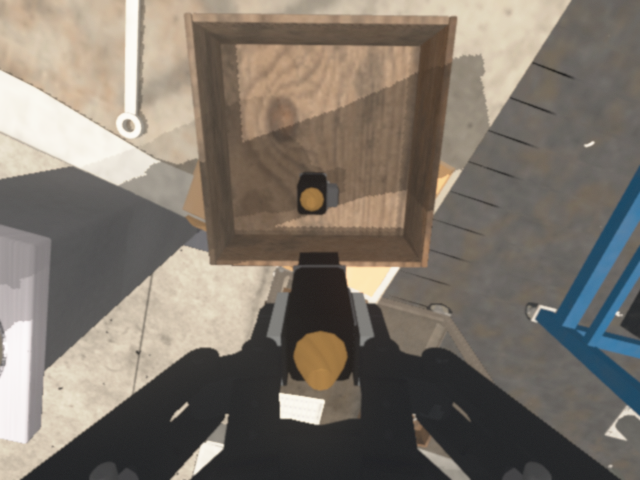

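Request:
{"fn": "servo_tool", "kwargs": {"plan": [{"tx": 0.045, "ty": 0, "tz": 0, "roll": 0, "hand": 255}, {"tx": 0.045, "ty": 0, "tz": 0.02, "roll": 0, "hand": 255}, {"tx": 0, "ty": 0, "tz": 0.045, "roll": 0, "hand": 255}, {"tx": 0, "ty": 0, "tz": 0.045, "roll": 0, "hand": 255}, {"tx": 0, "ty": 0, "tz": 0.035, "roll": 0, "hand": 255}, {"tx": 0, "ty": 0, "tz": 0.02, "roll": 0, "hand": 255}, {"tx": 0, "ty": 0, "tz": 0.012, "roll": 0, "hand": 255}, {"tx": 0, "ty": 0, "tz": 0, "roll": 0, "hand": 255}]}}

```text
time_s: 33.38
tool_pos: [0.4216, 0.3924, 0.0699]
orientation: [[-0.296, 0.955, -0.001], [0.955, 0.296, -0.001], [-0.001, -0.001, -1.0]]
ft_force: [-0.4, 0.1, -0.4]
finger_gap: 0.3
```

Request:
{"fn": "servo_tool", "kwargs": {"plan": [{"tx": 0, "ty": 0, "tz": 0.002, "roll": 0, "hand": 255}, {"tx": 0, "ty": 0, "tz": 0.001, "roll": 0, "hand": 150}, {"tx": 0, "ty": 0, "tz": 0, "roll": 0, "hand": 110}, {"tx": 0, "ty": 0, "tz": 0, "roll": 0, "hand": 60}, {"tx": 0, "ty": 0, "tz": 0, "roll": 0, "hand": 60}, {"tx": 0, "ty": 0, "tz": -0.03, "roll": 0, "hand": 60}, {"tx": 0, "ty": 0, "tz": -0.06, "roll": 0, "hand": 0}, {"tx": 0, "ty": 0, "tz": -0.06, "roll": 0, "hand": 0}]}}

```text
time_s: 34.38
tool_pos: [0.421, 0.3928, 0.2187]
orientation: [[-0.297, 0.955, -0.001], [0.955, 0.297, -0.001], [-0.0, -0.001, -1.0]]
ft_force: [0.2, 1.5, -0.1]
finger_gap: 0.998
```

Request:
{"fn": "servo_tool", "kwargs": {"plan": [{"tx": -0.04, "ty": 0, "tz": 0, "roll": 0, "hand": 0}, {"tx": -0.04, "ty": 0, "tz": 0, "roll": 0, "hand": 0}, {"tx": 0, "ty": 0, "tz": 0, "roll": 0, "hand": 0}]}}

```text
time_s: 34.75
tool_pos: [0.447, 0.313, 0.2178]
orientation: [[-0.291, 0.957, 0.001], [0.957, 0.291, -0.001], [-0.001, 0.001, -1.0]]
ft_force: [0.2, -0.3, 0.1]
finger_gap: 1.0
```

```bash
python3 - <<'E'
from h import *
c=robot.get_calibration("wrist"); im=robot.grab_frame("wrist"); cv2.imwrite("pics/w14.png",im[:,:,::-1])
im=robot.grab_frame("scene"); crop(im,150,100,450,340,2.6,"pics/s6.png")
plan([(0.50,-0.22,0.237,-81.6)],vmax=.05,wmax=10)
E
```

```text
0 [-0.0481, -0.0097, -0.0018, np.float64(8.98)]
1 [-0.049, -0.002, -0.0018, np.float64(8.98)]
2 [-0.0487, 0.0056, -0.0018, np.float64(8.98)]
3 [-0.0473, 0.0132, -0.0018, np.float64(8.98)]
4 [-0.0446, 0.0204, -0.0018, np.float64(8.98)]
5 [-0.0409, 0.0271, -0.0018, np.float64(8.98)]
6 [-0.0362, 0.0331, -0.0018, np.float64(8.98)]
7 [-0.0305, 0.0384, -0.0017, np.float64(8.98)]
8 [-0.0242, 0.0427, -0.0018, np.float64(8.98)]
9 [-0.0172, 0.0459, -0.0017, np.float64(8.98)]
10 [-0.0098, 0.048, -0.0018, np.float64(8.98)]
```

View pics/w14.png

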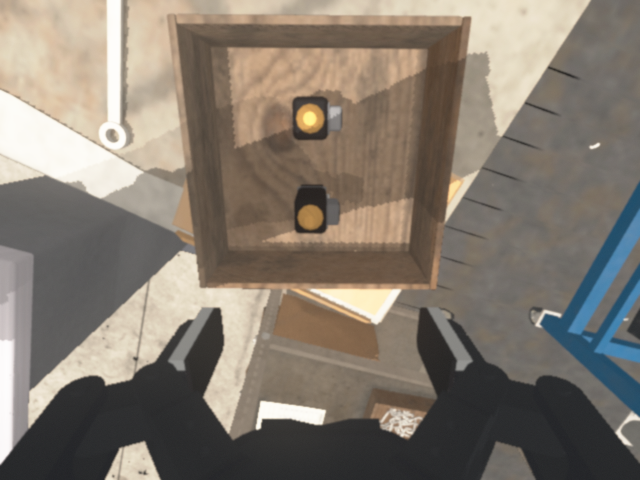

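View pics/s6.png

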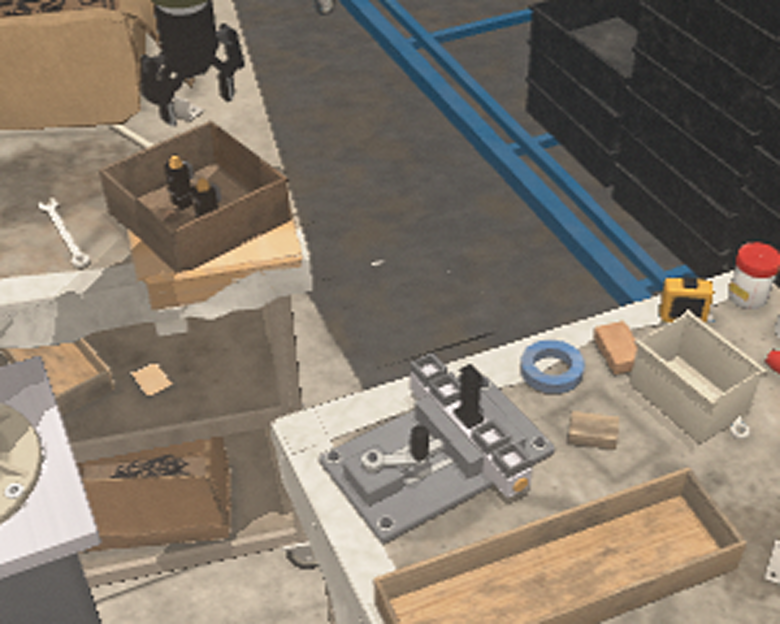

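Request:
{"fn": "servo_tool", "kwargs": {"plan": [{"tx": -0.048, "ty": -0.01, "tz": 0, "roll": 9, "hand": 0}, {"tx": -0.049, "ty": -0.002, "tz": 0, "roll": 9, "hand": 0}, {"tx": -0.049, "ty": 0.006, "tz": 0, "roll": 9, "hand": 0}, {"tx": -0.047, "ty": 0.013, "tz": 0, "roll": 9, "hand": 0}, {"tx": -0.045, "ty": 0.02, "tz": 0, "roll": 9, "hand": 0}, {"tx": -0.041, "ty": 0.027, "tz": 0, "roll": 9, "hand": 0}, {"tx": -0.036, "ty": 0.033, "tz": 0, "roll": 9, "hand": 0}, {"tx": -0.03, "ty": 0.038, "tz": 0, "roll": 9, "hand": 0}]}}

```text
time_s: 35.85
tool_pos: [0.4848, -0.073, 0.2174]
orientation: [[0.818, 0.575, 0.0], [0.575, -0.818, 0.0], [0.0, 0.0, -1.0]]
ft_force: [1.3, -0.1, -0.1]
finger_gap: 1.0
```

Request:
{"fn": "servo_tool", "kwargs": {"plan": [{"tx": -0.024, "ty": 0.043, "tz": 0, "roll": 9, "hand": 0}, {"tx": -0.017, "ty": 0.046, "tz": 0, "roll": 9, "hand": 0}, {"tx": -0.01, "ty": 0.048, "tz": 0, "roll": 9, "hand": 0}, {"tx": 0, "ty": 0, "tz": 0, "roll": 0, "hand": 0}, {"tx": 0, "ty": 0, "tz": 0, "roll": 0, "hand": 0}]}}

```text
time_s: 36.48
tool_pos: [0.5, -0.218, 0.2168]
orientation: [[0.989, 0.146, -0.001], [0.146, -0.989, 0.001], [-0.001, -0.001, -1.0]]
ft_force: [1.1, 0.3, -0.7]
finger_gap: 1.0
```

```bash
python3 - <<'E'
from h import *
c=robot.get_calibration("wrist"); im=robot.grab_frame("wrist"); cv2.imwrite("pics/w15.png",im[:,:,::-1])
print(proj(c,(0.5179,-0.2595,.106)),proj(c,(0.5179,-0.2595,.062)),proj(c,(0.5179,-0.2595,.084)))
plan([(0.518,-0.2595,0.097,-81.6)],vmax=.05,wmax=10)
E
```

```text
[380.2752 228.8411] [371.4957 212.9275] [375.5401 220.2582]
0 [0.0039, 0.0147, 0.04, np.float64(0.03)]
1 [0.0038, 0.0147, 0.04, np.float64(0.03)]
2 [0.0039, 0.0147, 0.0399, np.float64(0.03)]
```

View pics/w15.png

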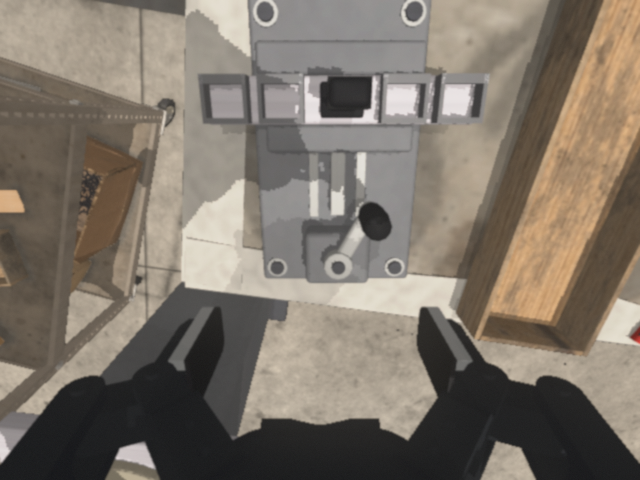

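Request:
{"fn": "servo_tool", "kwargs": {"plan": [{"tx": 0.006, "ty": 0.022, "tz": 0.02, "roll": 0, "hand": 0}, {"tx": 0.0055, "ty": 0.022, "tz": 0.03, "roll": 0, "hand": 0}, {"tx": 0, "ty": 0, "tz": 0.035, "roll": 0, "hand": 0}, {"tx": 0, "ty": 0, "tz": 0.034, "roll": 0, "hand": 0}, {"tx": 0, "ty": 0, "tz": 0, "roll": 0, "hand": 120}, {"tx": 0, "ty": 0, "tz": 0, "roll": 0, "hand": 255}, {"tx": 0, "ty": 0, "tz": 0, "roll": 0, "hand": 255}, {"tx": 0, "ty": 0, "tz": 0, "roll": 0, "hand": 255}], "force": 40}}

```text
time_s: 37.52
tool_pos: [0.5182, -0.2587, 0.1002]
orientation: [[0.989, 0.146, 0.002], [0.146, -0.989, 0.004], [0.002, -0.004, -1.0]]
ft_force: [-6.6, 9.9, 14.1]
finger_gap: 0.245
```

```bash
python3 - <<'E'
from h import *
qnow(); print(robot.sense()["finger_gap"]); circ(3.65,0.05,18,r=.0555)
E
```

```text
r 0.05676252541304667 q 3.6414586121941537 [-6.6443  9.9254 14.1274]
0.2449902543129496
3.65->3.45 tx 0.0044 ty -0.0102
3.45->3.25 tx 0.0023 ty -0.0108
3.25->3.05 tx 0.0001 ty -0.0111
3.05->2.85 tx -0.0021 ty -0.0109
2.85->2.65 tx -0.0042 ty -0.0102
2.65->2.45 tx -0.0062 ty -0.0092
2.45->2.25 tx -0.0079 ty -0.0078
2.25->2.05 tx -0.0093 ty -0.0061
2.05->1.85 tx -0.0103 ty -0.0041
1.85->1.65 tx -0.0109 ty -0.0020
1.65->1.45 tx -0.0111 ty 0.0002
1.45->1.25 tx -0.0108 ty 0.0024
1.25->1.05 tx -0.0101 ty 0.0045
1.05->0.85 tx -0.0090 ty 0.0064
0.85->0.65 tx -0.0076 ty 0.0081
0.65->0.45 tx -0.0058 ty 0.0094
0.45->0.25 tx -0.0038 ty 0.0104
0.25->0.05 tx -0.0017 ty 0.0110
```

Request:
{"fn": "servo_tool", "kwargs": {"plan": [{"tx": 0.002, "ty": -0.005, "tz": 0, "roll": 0, "hand": 255}, {"tx": 0.002, "ty": -0.005, "tz": 0, "roll": 0, "hand": 255}, {"tx": 0.002, "ty": -0.011, "tz": 0, "roll": 0, "hand": 255}, {"tx": 0, "ty": -0.011, "tz": 0, "roll": 0, "hand": 255}, {"tx": -0.002, "ty": -0.011, "tz": 0, "roll": 0, "hand": 255}]}}

```text
time_s: 38.15
tool_pos: [0.5174, -0.2198, 0.1008]
orientation: [[0.99, 0.143, 0.007], [0.143, -0.99, -0.003], [0.006, 0.004, -1.0]]
ft_force: [5.3, -4.1, 1.6]
finger_gap: 0.245
```

```bash
python3 - <<'E'
from h import *
qnow()
E
```

```text
r 0.055830521508287635 q 2.935768943398504 [ 5.2553 -4.0962  1.5651]
```

Request:
{"fn": "servo_tool", "kwargs": {"plan": [{"tx": -0.004, "ty": -0.01, "tz": 0, "roll": 0, "hand": 255}, {"tx": -0.006, "ty": -0.009, "tz": 0, "roll": 0, "hand": 255}, {"tx": -0.008, "ty": -0.008, "tz": 0, "roll": 0, "hand": 255}, {"tx": -0.0095, "ty": -0.006, "tz": 0, "roll": 0, "hand": 255}, {"tx": -0.0105, "ty": -0.004, "tz": 0, "roll": 0, "hand": 255}, {"tx": -0.011, "ty": -0.002, "tz": 0, "roll": 0, "hand": 255}, {"tx": -0.011, "ty": 0, "tz": 0, "roll": 0, "hand": 255}]}}

```text
time_s: 39.02
tool_pos: [0.4528, -0.1861, 0.1007]
orientation: [[0.989, 0.147, 0.006], [0.147, -0.989, 0.002], [0.007, -0.001, -1.0]]
ft_force: [3.5, 7.3, 8.1]
finger_gap: 0.241
```

```bash
python3 - <<'E'
from h import *
qnow()
E
```

```text
r 0.054313623011799976 q 1.4899153820817106 [3.5073 7.2796 8.1104]
```

Request:
{"fn": "servo_tool", "kwargs": {"plan": [{"tx": -0.011, "ty": 0.002, "tz": 0, "roll": 0, "hand": 255}, {"tx": -0.01, "ty": 0.0045, "tz": 0, "roll": 0, "hand": 255}, {"tx": -0.009, "ty": 0.006, "tz": 0, "roll": 0, "hand": 255}, {"tx": -0.0075, "ty": 0.008, "tz": 0, "roll": 0, "hand": 255}, {"tx": -0.006, "ty": 0.0095, "tz": 0, "roll": 0, "hand": 255}, {"tx": -0.004, "ty": 0.0105, "tz": 0, "roll": 0, "hand": 255}]}}

```text
time_s: 39.78
tool_pos: [0.4109, -0.235, 0.1005]
orientation: [[0.989, 0.145, 0.006], [0.145, -0.989, 0.001], [0.006, 0.0, -1.0]]
ft_force: [4.6, 3.7, 6.4]
finger_gap: 0.244
```

```bash
python3 - <<'E'
from h import *
qnow()
E
```

```text
r 0.054229586034288395 q 0.21787317138785423 [4.5657 3.7249 6.3527]
```

Near zero; a bit more, then release and rise.

Request:
{"fn": "servo_tool", "kwargs": {"plan": [{"tx": -0.001, "ty": 0.008, "tz": 0, "roll": 0, "hand": 255}, {"tx": 0, "ty": 0, "tz": 0, "roll": 0, "hand": 255}, {"tx": 0, "ty": 0, "tz": 0, "roll": 0, "hand": 140}, {"tx": 0, "ty": 0, "tz": 0, "roll": 0, "hand": 40}, {"tx": 0, "ty": 0, "tz": 0, "roll": 0, "hand": 0}, {"tx": 0, "ty": 0, "tz": -0.04, "roll": 0, "hand": 0}, {"tx": 0, "ty": 0, "tz": -0.05, "roll": 0, "hand": 0}, {"tx": 0, "ty": 0, "tz": -0.05, "roll": 0, "hand": 0}]}}

```text
time_s: 40.78
tool_pos: [0.4083, -0.2433, 0.2397]
orientation: [[0.99, 0.143, -0.001], [0.143, -0.99, 0.0], [-0.001, -0.0, -1.0]]
ft_force: [0.6, 0.6, 0.3]
finger_gap: 1.0
```

```bash
python3 - <<'E'
from h import *
for i in range(3): robot.grab_frame("wrist")
c=robot.get_calibration("wrist"); im=robot.grab_frame("wrist"); cv2.imwrite("pics/w16.png",im[:,:,::-1]); np.save("w16.npy",c["pose"])
plan([(0.585,-0.2225,0.2337,8.4)],vmax=.05,wmax=10)
E
```

```text
0 [0.0177, 0.0005, 0.0005, np.float64(-9.01)]
1 [0.0174, 0.0032, 0.0005, np.float64(-9.01)]
2 [0.0167, 0.0059, 0.0005, np.float64(-9.01)]
3 [0.0156, 0.0085, 0.0005, np.float64(-9.01)]
4 [0.0141, 0.0108, 0.0005, np.float64(-9.01)]
5 [0.0122, 0.0128, 0.0005, np.float64(-9.01)]
6 [0.01, 0.0146, 0.0005, np.float64(-9.01)]
7 [0.0076, 0.016, 0.0005, np.float64(-9.01)]
8 [0.005, 0.017, 0.0006, np.float64(-9.01)]
9 [0.0023, 0.0175, 0.0005, np.float64(-9.01)]
```

View pics/w16.png

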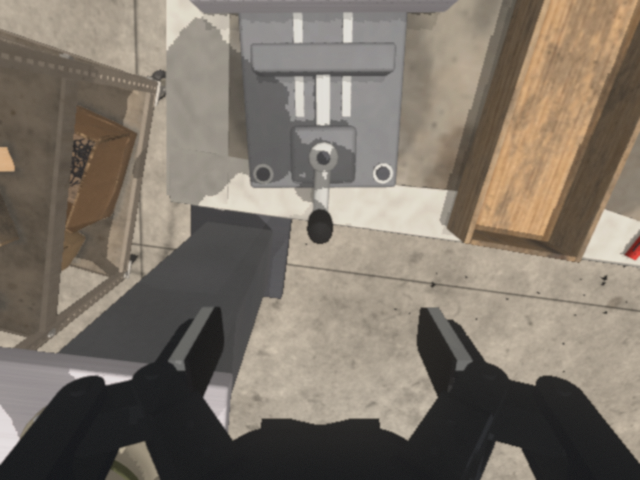

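Request:
{"fn": "servo_tool", "kwargs": {"plan": [{"tx": 0.019, "ty": 0, "tz": 0, "roll": -9, "hand": 0}, {"tx": 0.018, "ty": 0.003, "tz": 0, "roll": -9, "hand": 0}, {"tx": 0.018, "ty": 0.006, "tz": 0, "roll": -9, "hand": 0}, {"tx": 0.016, "ty": 0.009, "tz": 0, "roll": -9, "hand": 0}, {"tx": 0.015, "ty": 0.012, "tz": 0, "roll": -9, "hand": 0}, {"tx": 0.013, "ty": 0.014, "tz": 0, "roll": -9, "hand": 0}, {"tx": 0.01, "ty": 0.016, "tz": 0, "roll": -9, "hand": 0}, {"tx": 0.008, "ty": 0.018, "tz": 0, "roll": -9, "hand": 0}]}}

```text
time_s: 41.98
tool_pos: [0.559, -0.2263, 0.2359]
orientation: [[0.164, 0.986, -0.004], [0.986, -0.164, 0.001], [0.0, -0.004, -1.0]]
ft_force: [0.6, -0.1, 0.1]
finger_gap: 0.997
```

Request:
{"fn": "servo_tool", "kwargs": {"plan": [{"tx": 0.005, "ty": 0.019, "tz": 0, "roll": -9, "hand": 0}, {"tx": 0.002, "ty": 0.02, "tz": 0, "roll": -9, "hand": 0}, {"tx": 0, "ty": 0, "tz": 0.015, "roll": 0, "hand": 0}, {"tx": 0, "ty": 0, "tz": 0, "roll": 0, "hand": 0}, {"tx": 0, "ty": 0, "tz": 0, "roll": 0, "hand": 0}]}}

```text
time_s: 42.6
tool_pos: [0.5979, -0.2235, 0.2228]
orientation: [[-0.141, 0.99, -0.001], [0.99, 0.141, 0.0], [0.0, -0.001, -1.0]]
ft_force: [0.1, 0.1, 0.2]
finger_gap: 1.001
```

```bash
python3 - <<'E'
from h import *
print(robot.sense()["tool_pos"])
c=robot.get_calibration("wrist"); im=robot.grab_frame("wrist"); cv2.imwrite("pics/w17.png",im[:,:,::-1]); np.save("w17.npy",c["pose"])
print(proj(c,(0.601,-0.2215,.132)))
plan([(0.601,-0.2215,0.122,8.4)],vmax=.05,wmax=10)
E
```

```text
[ 0.5979 -0.2235  0.2228]
[324.9493 251.182 ]
0 [0.0005, 0.001, 0.0338, np.float64(-0.09)]
1 [0.0005, 0.001, 0.0338, np.float64(-0.09)]
2 [0.0006, 0.001, 0.0338, np.float64(-0.09)]
```

View pics/w17.png

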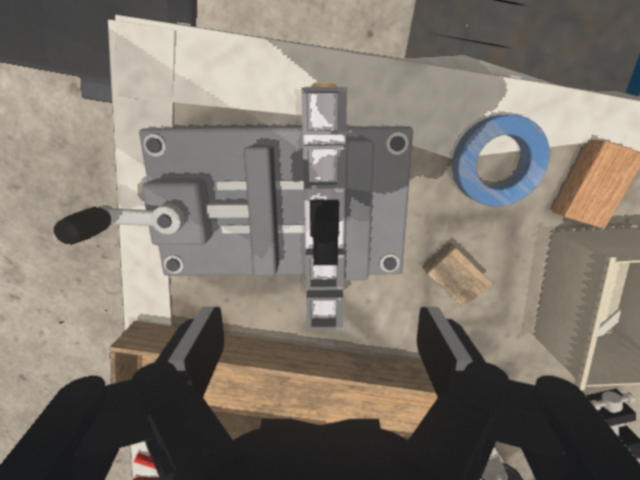

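Request:
{"fn": "servo_tool", "kwargs": {"plan": [{"tx": 0.001, "ty": 0.002, "tz": 0.034, "roll": 0, "hand": 0}, {"tx": 0.001, "ty": 0.001, "tz": 0.034, "roll": 0, "hand": 0}, {"tx": 0, "ty": 0, "tz": 0.032, "roll": 0, "hand": 0}, {"tx": 0, "ty": 0, "tz": 0, "roll": 0, "hand": 120}, {"tx": 0, "ty": 0, "tz": 0, "roll": 0, "hand": 255}, {"tx": 0, "ty": 0, "tz": 0, "roll": 0, "hand": 255}, {"tx": 0, "ty": 0, "tz": 0, "roll": 0, "hand": 255}, {"tx": 0, "ty": 0, "tz": 0, "roll": 0, "hand": 255}], "force": 70}}

```text
time_s: 43.65
tool_pos: [0.6016, -0.2212, 0.1249]
orientation: [[-0.143, 0.99, 0.001], [0.99, 0.143, -0.001], [-0.001, 0.001, -1.0]]
ft_force: [-3.0, 0.6, 6.0]
finger_gap: 0.174
```

Request:
{"fn": "servo_tool", "kwargs": {"plan": [{"tx": 0, "ty": -0.002, "tz": -0.003, "roll": 0, "hand": 255}, {"tx": 0, "ty": -0.006, "tz": -0.003, "roll": 0, "hand": 255}, {"tx": 0, "ty": -0.005, "tz": -0.02, "roll": 0, "hand": 255}, {"tx": 0, "ty": 0, "tz": -0.03, "roll": 0, "hand": 255}, {"tx": 0, "ty": 0, "tz": -0.03, "roll": 0, "hand": 255}, {"tx": 0, "ty": 0, "tz": -0.012, "roll": 0, "hand": 255}, {"tx": 0, "ty": 0, "tz": 0, "roll": 0, "hand": 255}]}}

```text
time_s: 44.52
tool_pos: [0.5889, -0.2229, 0.2223]
orientation: [[-0.143, 0.99, 0.002], [0.99, 0.143, -0.0], [-0.001, 0.002, -1.0]]
ft_force: [-0.2, -0.6, -7.3]
finger_gap: 0.172
```

```bash
python3 - <<'E'
from h import *
im=robot.grab_frame("scene"); crop(im,240,180,460,380,3,"pics/s7.png")
plan([(0.555,-0.448,0.215,-86.6)],vmax=.05,wmax=8)
E
```

```text
0 [-0.0182, -0.0054, 0.0005, np.float64(7.9)]
1 [-0.0188, -0.0029, 0.0005, np.float64(7.9)]
2 [-0.019, -0.0003, 0.0005, np.float64(7.9)]
3 [-0.0189, 0.0023, 0.0005, np.float64(7.9)]
4 [-0.0183, 0.0049, 0.0005, np.float64(7.9)]
5 [-0.0175, 0.0074, 0.0005, np.float64(7.9)]
6 [-0.0163, 0.0097, 0.0005, np.float64(7.9)]
7 [-0.0148, 0.0118, 0.0005, np.float64(7.9)]
8 [-0.0131, 0.0138, 0.0005, np.float64(7.9)]
9 [-0.0111, 0.0155, 0.0005, np.float64(7.9)]
10 [-0.0088, 0.0168, 0.0005, np.float64(7.9)]
11 [-0.0065, 0.0179, 0.0004, np.float64(7.9)]
```

View pics/s7.png

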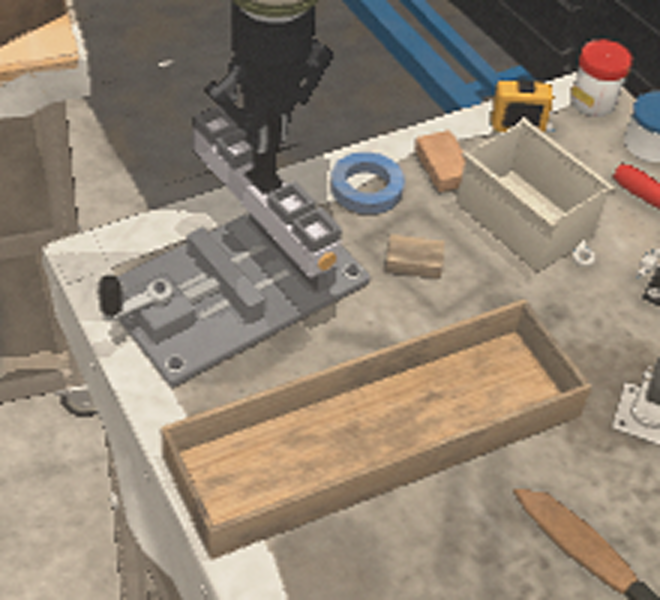

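Request:
{"fn": "servo_tool", "kwargs": {"plan": [{"tx": -0.018, "ty": -0.005, "tz": 0, "roll": 8.1, "hand": 255}, {"tx": -0.019, "ty": -0.003, "tz": 0, "roll": 8.1, "hand": 255}, {"tx": -0.019, "ty": 0, "tz": 0, "roll": 8.1, "hand": 255}, {"tx": -0.019, "ty": 0.002, "tz": 0, "roll": 8.1, "hand": 255}, {"tx": -0.018, "ty": 0.005, "tz": 0, "roll": 8.1, "hand": 255}, {"tx": -0.0175, "ty": 0.0075, "tz": 0, "roll": 8.1, "hand": 255}, {"tx": -0.0165, "ty": 0.01, "tz": 0, "roll": 8.1, "hand": 255}, {"tx": -0.015, "ty": 0.012, "tz": 0, "roll": 8.1, "hand": 255}]}}

```text
time_s: 45.58
tool_pos: [0.5647, -0.373, 0.2191]
orientation: [[0.837, 0.547, -0.003], [0.547, -0.837, 0.002], [-0.001, -0.003, -1.0]]
ft_force: [0.6, -0.4, -6.5]
finger_gap: 0.169
```

Request:
{"fn": "servo_tool", "kwargs": {"plan": [{"tx": -0.013, "ty": 0.014, "tz": 0, "roll": 8.1, "hand": 255}, {"tx": -0.011, "ty": 0.0155, "tz": 0, "roll": 8.1, "hand": 255}, {"tx": -0.009, "ty": 0.017, "tz": 0, "roll": 8.1, "hand": 255}, {"tx": -0.006, "ty": 0.018, "tz": 0, "roll": 8.1, "hand": 255}, {"tx": 0, "ty": 0, "tz": 0, "roll": 0, "hand": 255}, {"tx": 0, "ty": 0, "tz": 0, "roll": 0, "hand": 255}]}}

```text
time_s: 46.32
tool_pos: [0.5523, -0.4473, 0.2199]
orientation: [[1.0, 0.021, -0.001], [0.021, -1.0, 0.002], [-0.001, -0.002, -1.0]]
ft_force: [-0.6, 0.4, -6.1]
finger_gap: 0.175
```

```bash
python3 - <<'E'
from h import *
plan([(0.56,-0.45,0.12,-89)],vmax=.05,wmax=10)
c=robot.get_calibration("wrist"); im=robot.grab_frame("wrist"); cv2.imwrite("pics/w18.png",im[:,:,::-1]); np.save("w18.npy",c["pose"])
E
```

```text
0 [0.0025, 0.0009, 0.0333, np.float64(0.06)]
1 [0.0026, 0.001, 0.0333, np.float64(0.06)]
2 [0.0025, 0.0009, 0.0333, np.float64(0.06)]
```

View pics/w18.png

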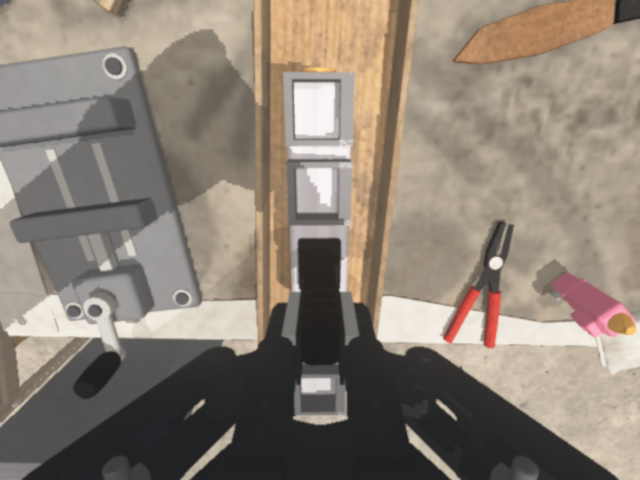

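Request:
{"fn": "servo_tool", "kwargs": {"plan": [{"tx": 0.004, "ty": 0.002, "tz": 0.03, "roll": 0, "hand": 255}, {"tx": 0.004, "ty": 0.001, "tz": 0.03, "roll": 0, "hand": 255}, {"tx": 0, "ty": 0, "tz": 0.025, "roll": 0, "hand": 255}, {"tx": 0, "ty": 0, "tz": 0.012, "roll": 0, "hand": 255}, {"tx": 0, "ty": 0, "tz": 0.003, "roll": 0, "hand": 255}, {"tx": 0, "ty": 0, "tz": 0, "roll": 0, "hand": 255}]}}

```text
time_s: 47.12
tool_pos: [0.5607, -0.4512, 0.1223]
orientation: [[1.0, 0.019, 0.001], [0.019, -1.0, -0.001], [0.001, 0.001, -1.0]]
ft_force: [-0.5, 0.3, -6.6]
finger_gap: 0.172
```

Request:
{"fn": "servo_tool", "kwargs": {"plan": [{"tx": 0, "ty": 0, "tz": 0.002, "roll": 0, "hand": 255}, {"tx": 0, "ty": 0, "tz": 0, "roll": 0, "hand": 255}]}}

```text
time_s: 47.38
tool_pos: [0.5604, -0.4512, 0.1198]
orientation: [[1.0, 0.018, 0.001], [0.018, -1.0, -0.0], [0.001, 0.0, -1.0]]
ft_force: [0.7, 0.1, -6.7]
finger_gap: 0.173
```

Request:
{"fn": "servo_tool", "kwargs": {"plan": [{"tx": 0, "ty": 0, "tz": 0.002, "roll": 0, "hand": 255}, {"tx": 0, "ty": 0, "tz": 0.001, "roll": 0, "hand": 255}, {"tx": 0, "ty": 0, "tz": 0, "roll": 0, "hand": 255}]}}

```text
time_s: 47.75
tool_pos: [0.5604, -0.4512, 0.1169]
orientation: [[1.0, 0.018, 0.0], [0.018, -1.0, -0.0], [0.0, 0.0, -1.0]]
ft_force: [-2.2, 1.2, 1.0]
finger_gap: 0.17
```

Request:
{"fn": "servo_tool", "kwargs": {"plan": [{"tx": 0, "ty": 0, "tz": 0.001, "roll": 0, "hand": 255}, {"tx": 0, "ty": 0, "tz": 0, "roll": 0, "hand": 255}]}}

```text
time_s: 48.0
tool_pos: [0.5604, -0.4513, 0.1169]
orientation: [[1.0, 0.019, 0.001], [0.019, -1.0, -0.0], [0.001, 0.0, -1.0]]
ft_force: [-3.9, 3.1, 6.3]
finger_gap: 0.179
```

On the floor. Release and lift away.

Request:
{"fn": "servo_tool", "kwargs": {"plan": [{"tx": 0, "ty": 0, "tz": -0.001, "roll": 0, "hand": 200}, {"tx": 0, "ty": 0, "tz": 0, "roll": 0, "hand": 100}, {"tx": 0, "ty": 0, "tz": 0, "roll": 0, "hand": 0}, {"tx": 0, "ty": 0, "tz": 0, "roll": 0, "hand": 0}, {"tx": 0, "ty": 0, "tz": -0.03, "roll": 0, "hand": 0}, {"tx": 0, "ty": 0, "tz": -0.05, "roll": 0, "hand": 0}, {"tx": 0, "ty": 0, "tz": -0.05, "roll": 0, "hand": 0}, {"tx": -0.02, "ty": 0, "tz": 0, "roll": 0, "hand": 0}]}}

```text
time_s: 49.0
tool_pos: [0.5423, -0.4525, 0.2513]
orientation: [[1.0, 0.021, 0.006], [0.021, -1.0, -0.006], [0.006, 0.006, -1.0]]
ft_force: [-0.4, -1.3, -0.4]
finger_gap: 1.001
```

Request:
{"fn": "servo_tool", "kwargs": {"plan": [{"tx": 0, "ty": -0.05, "tz": -0.03, "roll": 0, "hand": 0}, {"tx": 0, "ty": -0.06, "tz": 0, "roll": 0, "hand": 0}, {"tx": 0, "ty": -0.06, "tz": 0, "roll": 0, "hand": 0}, {"tx": 0, "ty": -0.06, "tz": 0, "roll": 0, "hand": 0}, {"tx": 0, "ty": -0.05, "tz": 0, "roll": 0, "hand": 0}, {"tx": 0, "ty": 0, "tz": 0, "roll": 0, "hand": 0}, {"tx": 0, "ty": 0, "tz": 0, "roll": 0, "hand": 0}]}}

```text
time_s: 49.88
tool_pos: [0.5351, -0.1717, 0.2765]
orientation: [[1.0, 0.019, 0.0], [0.019, -1.0, -0.0], [0.0, 0.0, -1.0]]
ft_force: [0.1, -0.4, -0.1]
finger_gap: 0.998
```

```bash
python3 - <<'E'
from h import *
im=robot.grab_frame("scene"); cv2.imwrite("pics/s8.png",im[:,:,::-1])
im=robot.grab_frame("top"); cv2.imwrite("pics/t8.png",im[:,:,::-1])
print(robot.boxes_of("top","tip_1")[:4])
E
```

```text
[{'extent': [149.2, 297.1, 22.6, 15.6], 'conf': 0.73}, {'extent': [162.8, 278.9, 23.7, 12.5], 'conf': 0.68}, {'extent': [479.8, 280.6, 13.4, 10.6], 'conf': 0.61}]
```

View pics/s8.png

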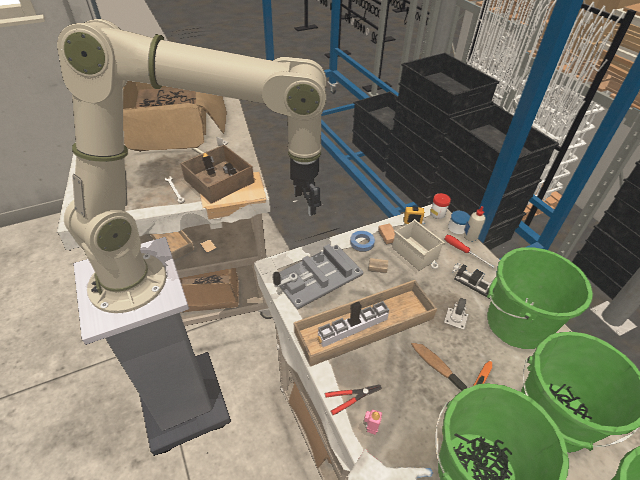

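View pics/t8.png

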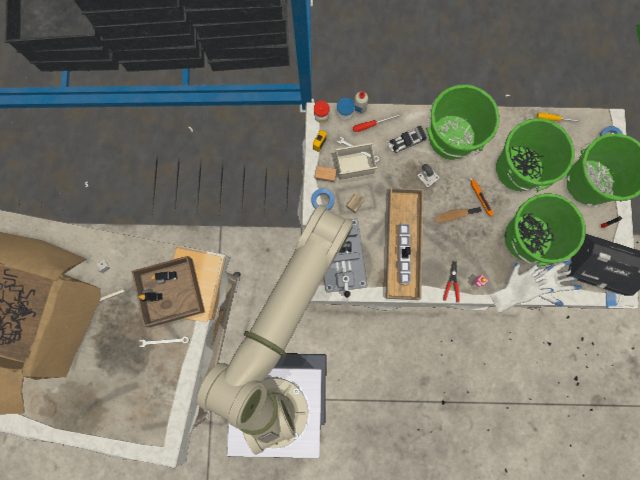

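```bash
python3 - <<'E'
from h import *
im=cv2.imread("pics/t8.png")[:,:,::-1]; crop(im,120,245,220,335,7,"pics/t8z.png")
im=cv2.imread("pics/s8.png")[:,:,::-1]; crop(im,170,130,270,215,7,"pics/s8z.png")
E
```

```text
(no output)
```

View pics/t8z.png

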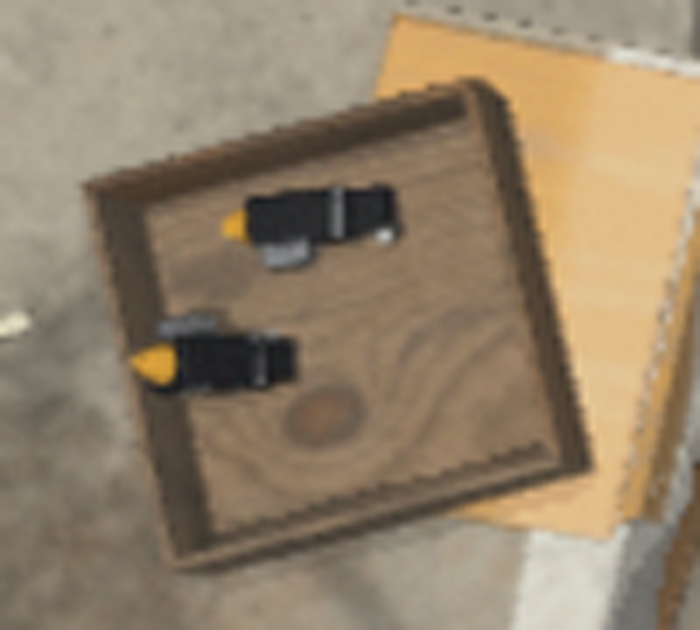

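View pics/s8z.png

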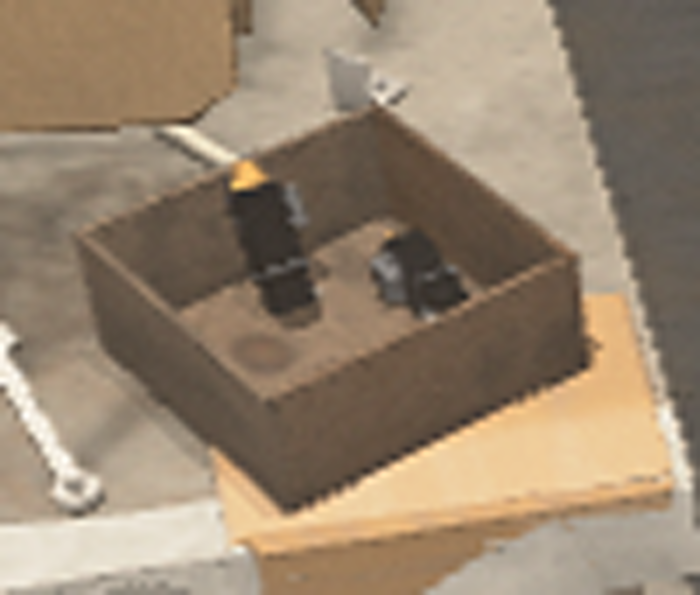

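Request:
{"fn": "servo_tool", "kwargs": {"plan": [{"tx": 0, "ty": 0, "tz": 0, "roll": 0, "hand": 0}, {"tx": 0, "ty": 0, "tz": 0, "roll": 0, "hand": 0}, {"tx": 0, "ty": 0, "tz": 0, "roll": 0, "hand": 0}, {"tx": 0, "ty": 0, "tz": 0, "roll": 0, "hand": 0}, {"tx": 0, "ty": 0, "tz": 0, "roll": 0, "hand": 0}, {"tx": 0, "ty": 0, "tz": 0, "roll": 0, "hand": 0}, {"tx": 0, "ty": 0, "tz": 0, "roll": 0, "hand": 0}, {"tx": 0, "ty": 0, "tz": 0, "roll": 0, "hand": 0}]}}

```text
time_s: 51.02
tool_pos: [0.5352, -0.1715, 0.2763]
orientation: [[1.0, 0.018, -0.0], [0.018, -1.0, -0.0], [-0.0, 0.0, -1.0]]
ft_force: [0.1, -1.8, -0.0]
finger_gap: 1.0
```

```bash
python3 - <<'E'
from h import *
a=cv2.imread("pics/s8.png")[:,:,::-1].astype(int); im=robot.grab_frame("scene"); 
d=np.abs(im.astype(int)-a).max(2); print("tipbox diff",d[130:215,170:270].max(),(d[130:215,170:270]>25).sum(),"bar diff",d[280:370,290:440].max())
cv2.imwrite("pics/s9.png",im[:,:,::-1]); crop(im,250,215,450,365,4,"pics/s9z.png")
t=robot.get_calibration("top"); s=robot.get_calibration("scene")
# stem ends: leaning tip
print(tri([(t,120+290/7,245+358/7),(s,170+290/7,130+300/7)]))
print(tri([(t,120+390/7,245+215/7),(s,170+450/7,130+295/7)]))
C=[(90,185),(480,82),(590,465),(178,570)]; P=[ray(t,120+x/7,245+y/7,.08) for x,y in C]; print(P,np.mean(P,0))
E
```

```text
tipbox diff 7 0 bar diff 8
[0.3929 0.4154 0.0218]
[0.4692 0.3646 0.0361]
[array([0.4736, 0.5034, 0.08  ]), array([0.5291, 0.3125, 0.08  ]), array([0.3403, 0.2469, 0.08  ]), array([0.2854, 0.4456, 0.08  ])] [0.4071 0.3771 0.08  ]
```

View pics/s9z.png

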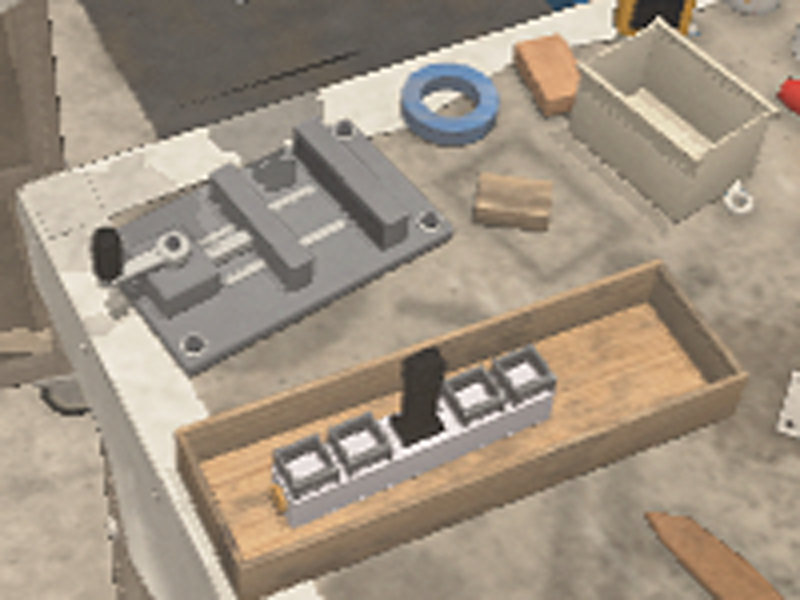

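```bash
python3 -c "
from workcell import robot
print(robot.finish_job())"
```

```text
the job is handed in; nothing more can be done
None
```

The nozzle bar is stripped and standing bare in the long box, and I handed the job in at about 51 s of the 210 s allowed. No verdict was given.

Only two tips were on the bar: tip_2 and tip_4.

- **Clamping:** I stood the bar between the jaws and cranked the vise until the knob resisted with about 17 N, against about 6 N while turning. The gripper stayed off the crank while I removed the tips.
- **Tips:** I squeezed each button, pulled the tip up (both lifted freely) and stood it in the square box.
- **Finishing:** I then cranked the vise fully open, or nearly so, and set the bar back on the long box's floor.

The last pictures show these results:

- **Bar and vise:** The bar is upright in the long box and the crank is at its open position.
- **Bystanders and arm:** The spare block, tape and pliers look unmoved, and the arm is clear of everything.
- **Square box:** It was knocked about 3 cm aside after I had placed the tips. Both tips toppled: one lies on the floor and the other leans on a wall.
- **Tips' position:** By my measurement both stem ends are about 40 to 65 mm from the box's centre and about 20 to 35 mm above the cart top, within the limits.
- **Rest:** Two pictures about 1 s apart show no movement of the tips or the bar.

No check failed. The clamping force between jaw and bar was never measured directly, only judged from the push on the crank.

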